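# Load the wax pot and slide it onto the heat

## Task

The wax bars in the steel case are to be melted for finishing gourds: swing the case's lid right back until it rests on its stop and load every bar into the pot where it stands. Only then slide the pot along the glass, without ever lifting it, until it is centred on the hob's large ring, and turn the dial on that ring's side clockwise from off to its first mark, leaving the other dial off. Shut the case again before you stop, and leave the other things on the bench where they are.

Things in the scene. Friction and masses are not known exactly. Their poses are not given: they have to be found in the camera images.
- hob: two-ring glass hob, 280 mm deep (its x), 480 mm wide (its y), 50 mm high, fixed on a mat 2 mm thick. Origin: centre of its underside; the glass top is 50 mm above it. x points to the back, y to the left seen from the dials. The ring centres are 30 mm behind the middle (x = +0.03) at y = +0.12 and -0.12; the large ring may be on either side. A steel strip with the two dials runs along the front.
- ring_large: the larger of the two pale circles on the glass, 200 mm across. Origin: its centre, on the glass.
- ring_small: the smaller pale circle, 145 mm across, where the pot stands at first. Origin: its centre, on the glass.
- dial_left (a joint): turn of the left dial (on the hob's +y side), rad: 0 off, growing clockwise seen from above, up to 3.6; its pointer is at the off line at 0, and the white marks lie at 1.2 (the first), 2.0, 2.8 and 3.6. It serves the left ring. It stays where it is left and turns with hardly any force.
- dial_right (a joint): the same for the right dial (-y side), which serves the right ring.
- dial_left_grip (a point): left dial: middle of the upright grip bar, on the turning axis, 37 mm above the glass. The bar is 14 mm thick, 40 mm long and lies along the hob's x at joint value 0 (turning with the dial); its top is 7 mm above this point and its flanks reach 23 mm below it.
- dial_right_grip (a point): the same point of the right dial.
- pot: low round aluminium pot, 170 mm wide, 65 mm high, walls 3 mm, floor 4 mm thick, about 0.5 kg empty, with two loop handles. Origin: centre of its underside; z up; each handle's straight outer bar is 10 mm thick and 60 mm long along the pot's x, at y = +120 mm or -120 mm, 53 mm above the underside, standing 30 mm clear of the pot's wall.
- case: flat dark steel case for the wax, 160 mm deep (x), 276 mm wide (y), 62 mm high without its lid, walls and floor 5 mm; fixed. Origin: centre of its underside; x points to the hinge side, away from the robot.
- lid (a joint): angle of the case's lid, rad: 0 shut, growing as it opens about the hinge along the case's far upper edge (positive about the case's y), 1.8 at its stop. It falls shut by itself below about 1.5 and leans back on the stop above that. 0.25 kg, 8 mm thick.
- lid_handle (a point): middle of the bar handle on the lid: a 10 mm round bar, 110 mm long, along the case's y, its axis 35 mm above the lid's top face. In the shut case the point is 130 mm in front of the hinge axis and 43 mm above it; it turns with the lid.
- lid_hinge (a point): point on the hinge axis (along the case's y), at the middle of the case's far upper edge, 80 mm behind the case's middle and 62.5 mm above its underside.
- bar1: beeswax bar, 75 mm long (x), 30 mm wide (y), 28 mm high, 60 g. Origin: centre of its underside. At the start it lies flat on the floor of the case, lengthwise along the case's x, in a row at 60 mm spacing; two to four bars are there, the others are absent.
- bar2: beeswax bar, 75 mm long (x), 30 mm wide (y), 28 mm high, 60 g. Origin: centre of its underside. At the start it lies flat on the floor of the case, lengthwise along the case's x, in a row at 60 mm spacing; two to four bars are there, the others are absent.
- bar3: beeswax bar, 75 mm long (x), 30 mm wide (y), 28 mm high, 60 g. Origin: centre of its underside. At the start it lies flat on the floor of the case, lengthwise along the case's x, in a row at 60 mm spacing; two to four bars are there, the others are absent.
- bar4: beeswax bar, 75 mm long (x), 30 mm wide (y), 28 mm high, 60 g. Origin: centre of its underside. At the start it lies flat on the floor of the case, lengthwise along the case's x, in a row at 60 mm spacing; two to four bars are there, the others are absent.
- brushes: white pot of brushes, 92 mm wide, 240 mm tall, at the back. Not part of the job. Origin: centre of its underside as it stands
- gourd_tall: dried bottle gourd, 120 mm wide, 187 mm tall, at the back. Not part of the job. Origin: centre of its underside as it stands
- dish: blue bowl, 110 mm wide, 42 mm tall, behind the case. Not part of the job. Origin: centre of its underside as it stands
- paint: paint bottle, 40 mm wide, 105 mm tall, in front of the case. Not part of the job. Origin: centre of its underside as it stands
- spatula: wooden-handled spatula, 240 mm, lying in front of the hob. Not part of the job. Origin: centre of its underside as it stands
- brush: flat brush, 190 mm, lying behind the hob. Not part of the job. Origin: centre of its underside as it stands

How it is judged:
By the outcome, as a careful person would: the job done as asked, in the order asked, and still so for the second after the job is handed in, with the robot touching nothing.
Of bar1, bar2, bar3, bar4 only 2 to 4 are there at a start; the rules pass over those that are not, and their reading is None.
At some moment in a run one of pot may be knocked a few centimetres aside while the robot is not near it.
Once in a run the grip may slacken for a moment while it holds something.
It also fails if it takes over 210 s, if anything falls off the work surface, if the arm or the gripper's body presses on something with over 40 N, if the wrist force passes 120 N, or if a joint passes its speed limit or range.

## Robot

A 6-joint arm with a two-finger parallel gripper is mounted at the origin on the work surface. World frame = base frame: x ahead of the robot, y to its left, z up, the work surface at z = 0. Lengths are in m, angles in degrees, forces in N, time in s.
With the tool pointing down it reaches from about 0.4 to 0.825 m from the base axis. Payload 7 kg.
Tool frame: the origin (TCP) lies midway between the tips of the shut fingers; the grasp point (between the pads) lies r.grasp_offset behind it (r.grasp_offset is the distance from the TCP to the grasp point, in m); x points along the fingers, z is the direction in which the jaws open and shut, and the axes are right-handed (so a half turn about x gives the same grasp; the last joint's range is limited). The gripper opens to 88 mm and grips with 3 to 60 N. Pads are 19 mm wide; open, the fingers measure 130 mm over their backs; the gripper's body (78 mm by 193 mm) begins 47 mm behind the grasp point.
Start: joints at [85.376, 20.546, 0.682, 0, -70.136, -16.507], TCP at [0.243, 0.63, 0.227] pointing down, gripper open.
Joint ranges: [-176.03, 176.03], [-82.01, 121.73], [-58.28, 71.71], [-173.87, 95.51], [-174.79, -0.11], [-173.66, 173.66]. Speed limits (degrees/s): [136.94, 136.94, 172.46, 180, 180, 180].

## Interface

Orientations are given as [roll, pitch, yaw] about the fixed x, y, z axes, in that order (R = Rz(yaw) Ry(pitch) Rx(roll)).
In Python, from plant import readout, vision, close_job, r gives the robot as it stands.
- The arm moves only by the shell command python3 -m handwheel 'ROWS' [OPENING] [FORCE]. ROWS is JSON, a list that holds one entry, the list of rows, each a list of 4 numbers: the shift along the world's x, y, z in units of 40 mm (1.0 is 40 mm), then the turn about the world's z in units of 5 degrees (1.0 is 5 degrees). In form: [[[tx, ty, tz, roll], ...]]. A call has 1 to 8 rows; each row shifts and turns the pose as measured when the row begins; what a row does not reach is not made up. A row lasts 1/10 s, in which the tool goes at most 50 mm and 8.59 degrees, less where a joint would pass 70% of its speed; a pose out of reach is approached as far as the arm can. A call is refused whole if a number of a shift passes 1 or a number of a turn 1, either way. A call with a gripper value outside its range is refused whole. OPENING is the finger opening in mm, from 0 to 87.6, set as the call begins (- or left out, the last holds). The fingers move at their own pace and stop on an object; FORCE is the grip in N (left out, the last holds). Time passes only in rows, so rows that do not move let the fingers close. It gives the time, the measured TCP pose, the force and the opening at its end, in the units of the state.
- readout.get_state(): the state, without advancing time (a new reading comes with each control period).
- vision.capture(name): name is "scene" or "side" or "wrist"; returns the picture (400x640x3 uint8, blue, green, red); there is no depth.
- vision.get_calibration(name): a dict with "intrinsics" (3x3 intrinsics, pixels), "pose" (4x4, takes a point from camera to world coordinates). Camera axes: x right, y up, looking along -z (the intrinsics and any distortion apply to the point x, -y, -z); pixel columns grow to the right and rows downward; lengths in m; the calibration is good to about 2 mm. The wrist camera is an equidistant fisheye: a pixel r from the principal point sees the ray r / f radians off the axis. A picture is of the moment at which its call begins: read the wrist's pose just before it. get_calibration takes no time and is no camera call; for the wrist camera it gives the pose at the moment of the call.
- close_job(): hands the job in, once; it reports no verdict.
The state is a dict: "time_s": time; "joints": joint angles; "qd": joint speeds; "joint_torque": joint torques, N m; "tcp_pos": TCP position; "eef_rot": TCP orientation; "contact_force": force on the tool from outside, world axes, zero at the start; "moment": the same for the moment, N m; "gripper_width": finger opening in m.
Only numpy, scipy, OpenCV 4.12 (cv2) and the standard library are available. Lean on these libraries where they do the work, as an engineer would, in place of code of your own. Each camera call takes 0.05 s, during which the arm holds its last target.

## Working session

There is one attempt and no reset: what is moved stays moved. The work goes in short steps, Python scripts to look and compute and a shell command to move; the robot and the scene stay as the last step left them, time stands still between calls to the robot, and variables do not carry over. Pictures are saved under pics/ and viewed, and the job is handed in when it is done.

```bash
ls; mkdir -p pics; python3 - <<'E'
from plant import readout, vision, r
import cv2
print(readout.get_state(), r.grasp_offset)
for n in ["scene","side","wrist"]:
    c=vision.get_calibration(n); print(n,c)
    cv2.imwrite(f"pics/{n}0.png",vision.capture(n))
E
```

```text
pics
{'time_s': 0.0, 'joints': array([ 8.53773681e+01,  2.05904683e+01,  6.34922746e-01, -1.91285495e-02,
       -7.01351542e+01, -1.65065217e+01]), 'qd': array([-0.02098762,  0.02599854, -0.02815933,  0.02151015, -0.03616897,
        0.10670591]), 'joint_torque': array([-1.05288764e-03, -5.82715452e+01,  2.93061000e+01,  6.99717566e+00,
        6.90771107e-03, -1.56751439e-04]), 'tcp_pos': array([0.24317852, 0.62916655, 0.22564544]), 'eef_rot': array([   5.2938853 ,   89.90753422, -105.84178243]), 'contact_force': array([-0.39389119,  0.53329686, -0.1093529 ]), 'moment': array([-0.01324762, -0.00377724,  0.01672339]), 'gripper_width': 0.08756764328479359} 0.0188
scene {'intrinsics': array([[368.14646545,   0.        , 316.30122584],
       [  0.        , 368.14646545, 203.12720558],
       [  0.        ,   0.        ,   1.        ]]), 'pose': array([[ 0.86667834, -0.36705754,  0.33784231,  0.91393299],
       [ 0.49844495,  0.60928261, -0.61670685, -0.62188971],
       [ 0.02052545,  0.70288226,  0.71101001,  0.80552639],
       [ 0.        ,  0.        ,  0.        ,  1.        ]])
[... 256 characters left out ...]
.58433169, -0.51264345,  0.62908916,  0.57516905],
       [ 0.00529227,  0.77277968,  0.63465231,  0.65363688],
       [ 0.        ,  0.        ,  0.        ,  1.        ]])}
wrist {'intrinsics': array([[309.70691629,   0.        , 317.16607833],
       [  0.        , 309.70691629, 198.97096871],
       [  0.        ,   0.        ,   1.        ]]), 'pose': array([[-3.60303735e-01,  9.00362161e-01,  2.43986060e-01,
         3.08588808e-01],
       [-9.32834851e-01, -3.47929204e-01, -9.36184258e-02,
         6.03788875e-01],
       [ 5.99387661e-04, -2.61329769e-01,  9.65249394e-01,
         3.82691854e-01],
       [ 0.00000000e+00,  0.00000000e+00,  0.00000000e+00,
         1.00000000e+00]])}
```

View pics/scene0.png

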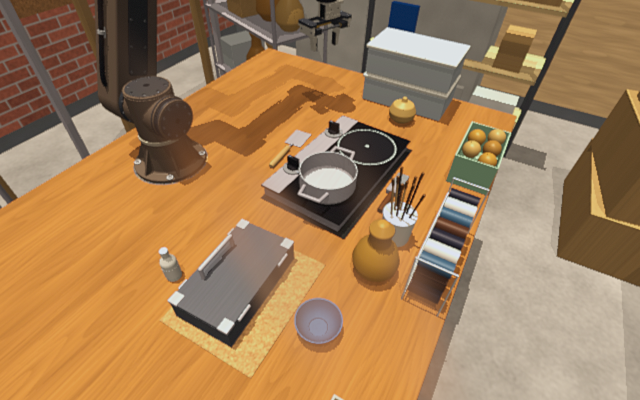

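View pics/side0.png

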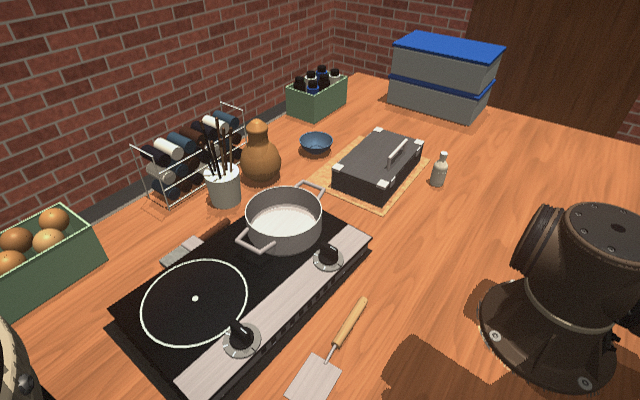

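View pics/wrist0.png

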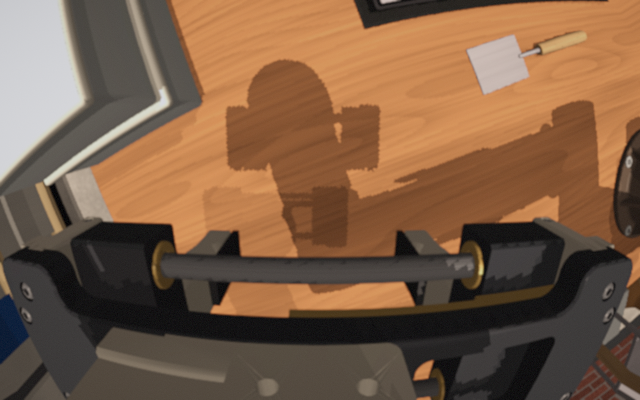

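The large ring is on the left (far from the case), at scene (367,146), and the pot stands on the right ring. The case's lid handle is at scene (215,255). Next: zoomed crops to get exact pixels.

```bash
cat > h.py <<'E'
import numpy as np, cv2
from plant import readout, vision, r
def proj(n,P,cal=None):
    c=cal or vision.get_calibration(n); P=np.atleast_2d(np.asarray(P,float))
    T=np.linalg.inv(c["pose"]); q=P@T[:3,:3].T+T[:3,3]; q=q*[1,-1,-1]; K=c["intrinsics"]
    if n!="wrist":
        return q[:,:2]/q[:,2:]*[K[0,0],K[1,1]]+[K[0,2],K[1,2]]
    rr=np.hypot(q[:,0],q[:,1]); th=np.arctan2(rr,q[:,2]); return q[:,:2]/rr[:,None]*th[:,None]*K[0,0]+[K[0,2],K[1,2]]
def ray(n,uv,cal=None):
    c=cal or vision.get_calibration(n); K=c["intrinsics"]
    d=(np.asarray(uv,float)-[K[0,2],K[1,2]])/K[0,0]
    if n=="wrist":
        th=np.hypot(*d); v=np.array([d[0]/th*np.sin(th),-d[1]/th*np.sin(th),-np.cos(th)])
    else: v=np.array([d[0],-d[1],-1])
    return c["pose"][:3,3], c["pose"][:3,:3]@v
def onz(n,uv,z,cal=None):
    o,v=ray(n,uv,cal); return o+v*(z-o[2])/v[2]
def crop(img,x0,y0,w,h,s,f):
    cv2.imwrite(f,cv2.resize(img[y0:y0+h,x0:x0+w],None,fx=s,fy=s,interpolation=cv2.INTER_CUBIC))
E
python3 - <<'E'
from h import *
s=cv2.imread("pics/scene0.png"); d=cv2.imread("pics/side0.png")
crop(s,150,210,180,140,4,"pics/a1.png"); crop(s,250,110,180,140,4,"pics/a2.png")
crop(d,310,110,160,120,5,"pics/a3.png"); crop(d,100,160,300,225,2.6,"pics/a4.png")
E
```

```text
(no output)
```

View pics/a1.png

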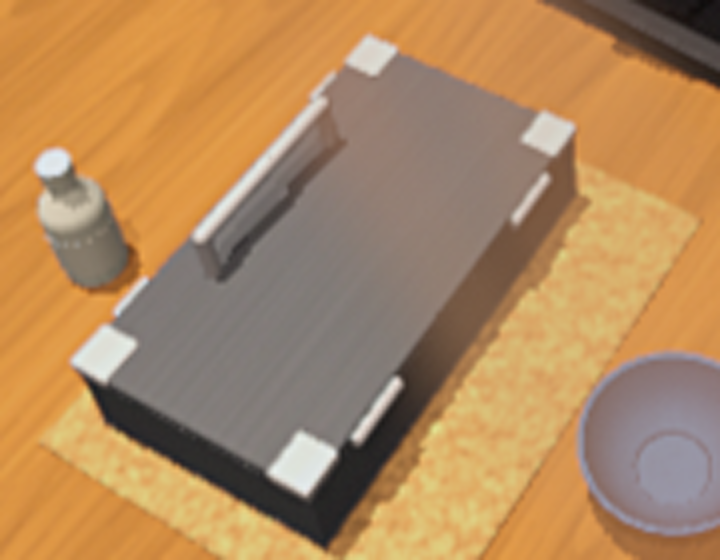

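View pics/a2.png

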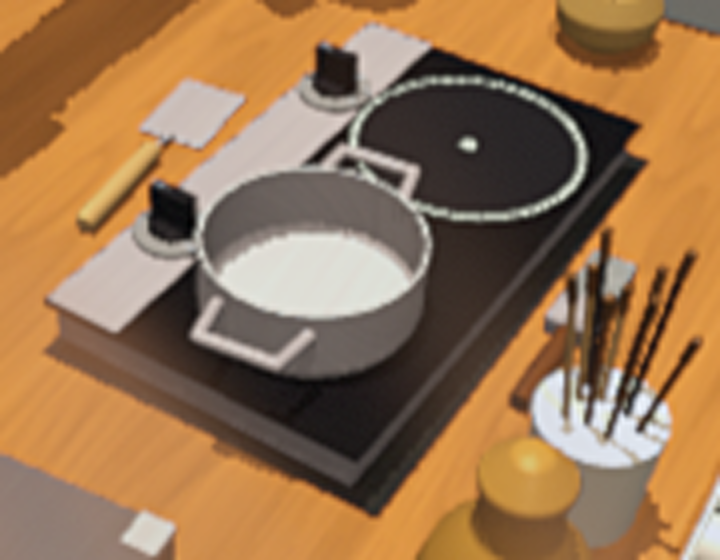

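View pics/a3.png

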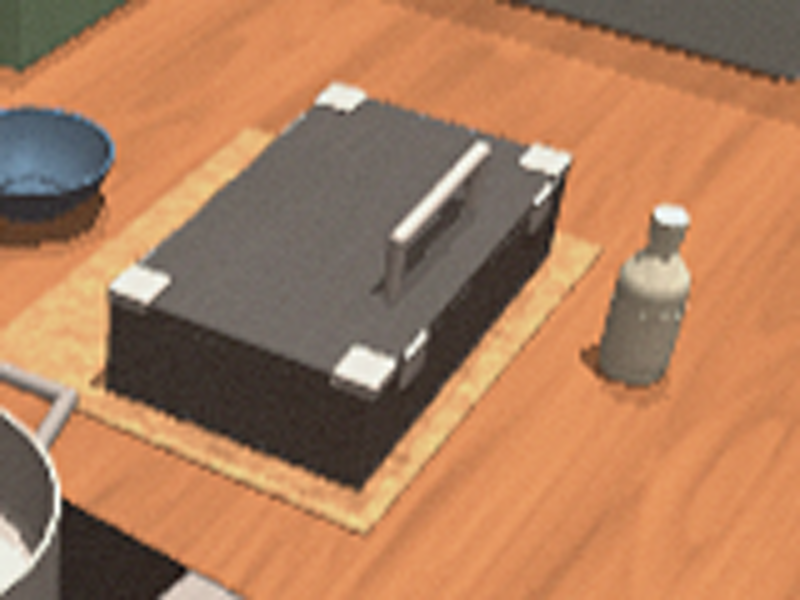

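View pics/a4.png

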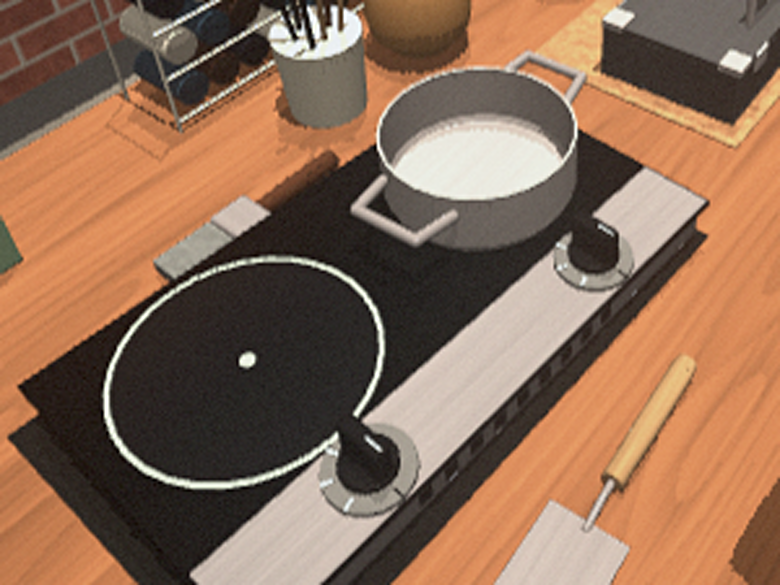

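```bash
cat > fit0.py <<'E'
from h import *
from scipy.optimize import least_squares
S=lambda u,v:(150+u/4,210+v/4); S2=lambda u,v:(250+u/4,110+v/4); D=lambda u,v:(310+u/5,110+v/5); D2=lambda u,v:(100+u/2.6,160+v/2.6)
cs=vision.get_calibration("scene"); cd=vision.get_calibration("side")
def solve(obs,p0,nfree,label):
    def f(p,full=False):
        c,s=np.cos(p[3]),np.sin(p[3]); R=np.array([[c,-s,0],[s,c,0],[0,0,1]])
        return np.concatenate([(proj(n,R@np.array(L)+p[:3],cs if n=="scene" else cd)[0]-uv) for n,uv,L in obs])
    q=least_squares(f,p0,loss="soft_l1"); print(label,q.x,np.round(f(q.x).reshape(-1,2),1).tolist()); return q.x
a,b,z=.08,.138,.0705
case=[("scene",S(370,36),(-a,b,z)),("scene",S(575,125),(a,b,z)),("scene",S(72,358),(-a,-b,z)),("scene",S(308,496),(a,-b,z)),
("side",D(375,392),(-a,b,z)),("side",D(108,290),(a,b,z)),("side",D(333,83),(a,-b,z)),("side",D(572,158),(-a,-b,z)),
("scene",S(203,238),(-.05,-.055,.1055)),("scene",S(322,100),(-.05,.055,.1055)),("side",D(400,240),(-.05,.055,.1055)),("side",D(484,148),(-.05,-.055,.1055))]
solve(case,[.5,-.3,0,0],4,"case")
hob=[("scene",S2(468,144),(.03,.12,.05)),("side",D2(247,359),(.03,.12,.05)),("scene",S2(640,128),(.14,.24,.05)),("scene",S2(357,465),(.14,-.24,.05)),
("scene",S2(48,302),(-.14,-.24,.05)),("scene",S2(375,25),(-.14,.24,.05)),("side",D2(708,203),(-.14,-.24,.05)),("side",D2(20,385),(.14,.24,.05))]
solve(hob,[.6,.2,0,0],4,"hob")
for n,u in [("scene",S2(340,48)),("side",D2(352,420))]:print("dialL top",onz(n,u,.052+.044))
for n,u in [("scene",S2(173,187)),("side",D2(590,220))]:print("dialR top",onz(n,u,.052+.044))
for n,pts in [("scene",[S2(198,235),S2(432,240),S2(315,167),S2(315,310)]),("side",[D2(377,130),D2(578,130),D2(480,66),D2(470,205)])]:
    print("pot rim",n,[onz(n,u,.117).round(3).tolist() for u in pts])
for n,u in [("scene",S2(345,148)),("scene",S2(415,165)),("scene",S2(195,335)),("scene",S2(278,360)),("side",D2(355,207)),("side",D2(417,240)),("side",D2(525,58)),("side",D2(580,75))]: print("handle",n,onz(n,u,.108).round(3))
E
python3 fit0.py
```

```text
case [ 0.50780902 -0.27298356 -0.00111287  0.03835946] [[-0.7, -0.1], [-0.3, 0.1], [-0.1, 0.5], [-0.6, -1.1], [-0.5, -0.5], [-0.3, -0.2], [-0.3, 0.5], [-0.5, -0.1], [-0.5, -0.8], [-0.5, 0.7], [-0.7, -0.1], [-1.2, 0.7]]
hob [ 0.52879356  0.24282752 -0.00486586 -0.07639985] [[0.0, 1.5], [0.1, 0.6], [1.0, -0.2], [-0.3, -0.1], [-1.5, 0.3], [-0.8, -0.1], [-0.0, -0.3], [-1.0, -0.3]]
dialL top [0.43495994 0.37040333 0.096     ]
dialL top [0.44107535 0.36860871 0.096     ]
dialR top [0.41530344 0.13143304 0.096     ]
dialR top [0.41632568 0.13299421 0.096     ]
pot rim scene [[0.475, 0.071, 0.117], [0.623, 0.155, 0.117], [0.509, 0.186, 0.117], [0.586, 0.045, 0.117]]
pot rim side [[0.608, 0.17, 0.117], [0.472, 0.071, 0.117], [0.594, 0.051, 0.117], [0.489, 0.191, 0.117]]
handle scene [0.513 0.231 0.108]
handle scene [0.569 0.24  0.108]
handle scene [ 0.523 -0.01   0.108]
handle scene [ 0.584 -0.002  0.108]
handle side [0.566 0.239 0.108]
handle side [0.504 0.236 0.108]
handle side [0.576 0.008 0.108]
handle side [ 0.52  -0.001  0.108]
```

```bash
cat >> h.py <<'E'
from scipy.spatial.transform import Rotation as Ro
def st():
    s=readout.get_state(); R=Ro.from_euler("xyz",s["eef_rot"],degrees=True).as_matrix()
    z=R[:,2]; s["jaw"]=np.degrees(np.arctan2(z[1],z[0])); s["R"]=R; return s
def rep():
    s=st(); print("t%.1f"%s["time_s"],"tcp",(s["tcp_pos"]*1000).round(1),"jaw%.1f"%s["jaw"],"F",s["contact_force"].round(1),"w%.1f"%(s["gripper_width"]*1e3),"j",s["joints"].round(0)); return s
def togo(x,y,z,jaw=None):
    s=rep(); d=(np.array([x,y,z])-s["tcp_pos"]); print("to go mm",(d*1000).round(1),"units",(d/.04).round(2), "turn deg", None if jaw is None else round((jaw-s["jaw"]+180)%360-180,1))
E
python3 - <<'E'
from h import *
s=rep(); print(s["R"].round(2))
T=vision.get_calibration("wrist")["pose"]; print("cam in tool",(s["R"].T@(T[:3,3]-s["tcp_pos"])).round(3))
for n,u,z in [("scene",(166,250),.105),("scene",(172,280),0),("scene",(400,240),0),("scene",(376,280),0),("scene",(319,345),0)]: print(onz(n,u,z).round(3))
E
```

```text
t0.1 tcp [243.2 629.3 225.9] jaw-111.1 F [0.4 0.6 0.9] w87.7 j [ 85.  21.   1.  -0. -70. -17.]
[[-0.    0.93 -0.36]
 [-0.   -0.36 -0.93]
 [-1.    0.    0.  ]]
cam in tool [-0.157  0.07   0.   ]
[ 0.355 -0.331  0.105]
[ 0.355 -0.348  0.   ]
[ 0.806  0.072 -0.   ]
[ 0.8   -0.084  0.   ]
[ 0.758 -0.306  0.   ]
```

```bash
python3 -m handwheel '[[[0.9,-0.8,0.3,-1],[0.9,-0.9,0.3,-1],[0.9,-1,0.3,-1],[0.9,-1,0,-1],[0.9,-1,0,-1],[0.6,-1,0,-1],[0.3,-1,0,-1],[0.2,-1,0,-1]]]' 60 20; python3 -c "
from h import *
togo(.4578,-.2749,.16,-177.8)"
```

```text
time_s: 0.95
tcp_pos: [0.4603, 0.3248, 0.257]
eef_rot: [15.3, 89.6, -136.9]
contact_force: [0.5, 0.3, -0.1]
gripper_width: 0.0601
t0.9 tcp [460.3 324.8 257. ] jaw-152.2 F [ 0.5  0.3 -0.1] w60.1 j [ 55.   9. -11.  -0. -71. -27.]
to go mm [  -2.5 -599.7  -97. ] units [ -0.06 -14.99  -2.43] turn deg -25.6
```

```bash
python3 -m handwheel '[[[0,-1,0,-1],[0,-1,0,-1],[0,-1,0,-1],[0,-1,0,-1],[0,-1,0,-1],[0,-1,0,0],[0,-1,0,0],[0,-1,0,0]]]'; python3 -m handwheel '[[[0,-1,0,0],[0,-1,0,0],[0,-1,0,0],[0,-1,0,0],[0,-1,0,0],[0,-1,-0.5,0],[0,-0.7,-0.8,0],[0,-0.3,-0.8,0]]]';  python3 -c "
from h import *
togo(.4578,-.2749,.16,-177.8)"
```

```text
time_s: 1.75
tcp_pos: [0.4579, -0.0094, 0.256]
eef_rot: [14.9, 89.5, -163.6]
contact_force: [1.6, -0.0, 0.2]
gripper_width: 0.0602
time_s: 2.55
tcp_pos: [0.4571, -0.305, 0.1747]
eef_rot: [122.7, 89.7, -55.9]
contact_force: [0.4, 0.4, -0.7]
gripper_width: 0.0602
t2.5 tcp [ 457.1 -305.   174.7] jaw-178.6 F [ 0.4  0.4 -0.7] w60.2 j [-13.  11. -20.   0. -59.  14.]
to go mm [  0.7  30.1 -14.7] units [ 0.02  0.75 -0.37] turn deg 0.8
```

```bash
python3 -m handwheel '[[[0,0.75,-0.3,0.1],[0,0,0,0],[0,0,0,0]]]';  python3 -c "
from h import *
togo(.4578,-.2749,.096,-177.8)
im=vision.capture('wrist'); cv2.imwrite('pics/w1.png',im)
c=np.array([.50780902,-.27298356,0]);a=.038
R=np.array([[np.cos(a),-np.sin(a),0],[np.sin(a),np.cos(a),0],[0,0,1]])
print(proj('wrist',[R@np.array(p)+c for p in [(-.05,.055,.1055),(-.05,-.055,.1055),(-.08,-.138,.0705),(.08,-.138,.0705)]]).round(0))
"
```

```text
time_s: 2.85
tcp_pos: [0.4529, -0.2765, 0.1559]
eef_rot: [14.6, 89.6, -163.8]
contact_force: [0.7, -0.2, 0.5]
gripper_width: 0.0599
t2.9 tcp [ 452.9 -276.5  155.9] jaw-178.5 F [ 0.7 -0.2  0.5] w59.9 j [-10.  11. -23.   0. -57.  11.]
to go mm [  4.9   1.6 -59.9] units [ 0.12  0.04 -1.5 ] turn deg 0.7
[[311. 287.]
 [308. 142.]
 [346.  35.]
 [155.  50.]]
```

View pics/w1.png

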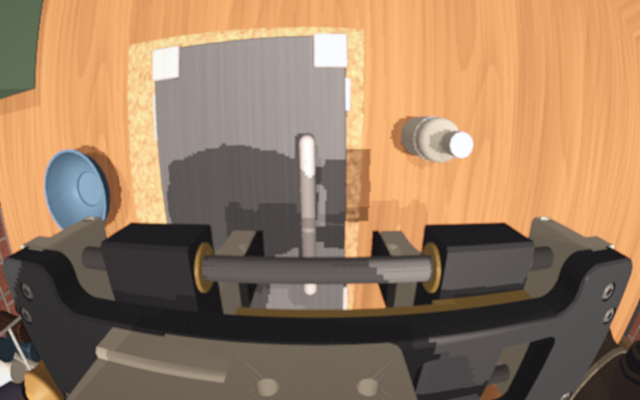

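The wrist view agrees with the fit: handle end at (307,138), lid corners at (346,35) and (155,50). Descending and gripping.

```bash
python3 -m handwheel '[[[0.12,0,-0.5,0.1],[0,0,-0.5,0],[0,0,-0.4,0],[0,0,-0.1,0],[0,0,0,0]]]'; python3 -c "
from h import *
togo(.4578,-.2749,.096,-177.8)"
```

```text
time_s: 3.4
tcp_pos: [0.4616, -0.2775, 0.0989]
eef_rot: [109.3, 89.7, -68.5]
contact_force: [0.8, 0.2, -0.0]
gripper_width: 0.06
t3.4 tcp [ 461.6 -277.5   98.9] jaw-177.8 F [ 0.8  0.2 -0. ] w60.0 j [-10.  15. -27.   0. -49.  12.]
to go mm [-3.8  2.6 -2.9] units [-0.09  0.07 -0.07] turn deg 0.0
```

```bash
python3 -m handwheel '[[[-0.05,0.05,-0.05,0],[0,0,0,0],[0,0,0,0],[0,0,0,0],[0,0,0,0],[0,0,0,0]]]' 0 20; python3 -c "
from h import *
togo(.4578,-.2749,.096,-177.8)"
```

```text
time_s: 4.0
tcp_pos: [0.4616, -0.276, 0.1006]
eef_rot: [138.8, 89.4, -39.0]
contact_force: [-0.0, -0.2, -0.1]
gripper_width: 0.0174
t4.0 tcp [ 461.6 -276.   100.6] jaw-177.8 F [-0.  -0.2 -0.1] w17.4 j [-10.  14. -27.   0. -48.  12.]
to go mm [-3.8  1.1 -4.6] units [-0.1   0.03 -0.12] turn deg -0.0
```

```bash
python3 -m handwheel '[[[0,0,0,0],[0,0,0,0],[0,0,0,0]]]'; python3 -c "
from h import *
rep();rep()"
```

```text
time_s: 4.3
tcp_pos: [0.459, -0.2761, 0.1005]
eef_rot: [114.7, 89.6, -63.1]
contact_force: [-0.2, 0.9, -0.4]
gripper_width: 0.0089
t4.3 tcp [ 459.  -276.1  100.5] jaw-177.8 F [-0.2  0.9 -0.4] w8.9 j [-10.  14. -27.   0. -49.  12.]
t4.3 tcp [ 459.  -276.1  100.5] jaw-177.8 F [-0.2  0.9 -0.4] w8.9 j [-10.  14. -27.   0. -49.  12.]
```

```bash
python3 -m handwheel '[[[0,0,0,0],[0,0,0,0],[0,0,-0.1,0],[0,0,-0.1,0],[0,0,0,0]]]' 24; python3 -c "
from h import *
rep()"; python3 -m handwheel '[[[0,0,0,0],[0,0,0,0],[0,0,0,0],[0,0,0,0],[0,0,0,0]]]' 0 30; python3 -c "
from h import *
rep()"
```

```text
time_s: 4.8
tcp_pos: [0.4596, -0.276, 0.0916]
eef_rot: [120.2, 89.6, -57.6]
contact_force: [0.8, -0.7, 0.1]
gripper_width: 0.0236
t4.8 tcp [ 459.6 -276.    91.6] jaw-177.8 F [ 0.8 -0.7  0.1] w23.6 j [-10.  15. -27.   0. -47.  12.]
time_s: 5.3
tcp_pos: [0.459, -0.276, 0.0912]
eef_rot: [110.5, 89.7, -67.3]
contact_force: [0.4, 0.3, -1.6]
gripper_width: 0.0087
t5.3 tcp [ 459.  -276.    91.2] jaw-177.8 F [ 0.4  0.3 -1.6] w8.7 j [-10.  15. -27.   0. -48.  12.]
```

```bash
cat > lid.py <<'E'
from h import *
import sys
# reference: shut-lid TCP while gripping
x0,z0=.459,.0912; yw=.038
def rel(t): return np.array([-.13*np.cos(t)+.043*np.sin(t), .13*np.sin(t)+.043*np.cos(t)])
def theta(s): 
    a=np.array([(s["tcp_pos"][0]-x0)/np.cos(yw),s["tcp_pos"][2]-z0])+rel(0); r=np.hypot(*a)
    return np.arctan2(.043,-.13)-np.arctan2(a[1],a[0]), r-np.hypot(.13,.043)
s=rep(); t,dr=theta(s); print("theta",round(t,3),"dr mm",round(dr*1e3,1))
cur=np.array([s["tcp_pos"][0]-x0,s["tcp_pos"][2]-z0])
tgt=np.array([float(v) for v in sys.argv[1:]])
for v in tgt:
    d=rel(v)-rel(0); d[0]*=np.cos(yw); e=(d-cur)/.04; print(v,"row",e[0].round(2),(e[0]*.038).round(2),e[1].round(2)); cur=d
E
python3 lid.py .1 .25 .4 .55 .7 .85 1.0 1.15 1.3 1.45 1.6 1.7 1.75
```

```text
t5.3 tcp [ 459.  -276.    91.2] jaw-177.8 F [ 0.4  0.3 -1.6] w8.7 j [-10.  15. -27.   0. -48.  12.]
theta 0.0 dr mm -0.0
0.1 row 0.12 0.0 0.32
0.25 row 0.24 0.01 0.45
0.4 row 0.31 0.01 0.41
0.55 row 0.37 0.01 0.36
0.7 row 0.42 0.02 0.3
0.85 row 0.46 0.02 0.24
1.0 row 0.49 0.02 0.16
1.15 row 0.5 0.02 0.09
1.3 row 0.51 0.02 0.01
1.45 row 0.51 0.02 -0.06
1.6 row 0.49 0.02 -0.14
1.7 row 0.32 0.01 -0.13
1.75 row 0.15 0.01 -0.08
```

```bash
python3 -m handwheel '[[[0.12,0,0.32,0],[0.24,0.01,0.45,0],[0.31,0.01,0.41,0],[0.37,0.01,0.36,0]]]'; python3 lid.py .6 .75 .9 1.05 1.2 1.35 1.5 1.65 1.75
```

```text
time_s: 5.7
tcp_pos: [0.4959, -0.2745, 0.1508]
eef_rot: [19.6, 89.5, -158.4]
contact_force: [-1.7, -0.7, -4.1]
gripper_width: 0.0088
t5.7 tcp [ 495.9 -274.5  150.8] jaw-177.9 F [-1.7 -0.7 -4.1] w8.8 j [ -9.  14. -19.   0. -57.  11.]
theta 0.515 dr mm 1.7
0.6 row 0.25 0.01 0.16
0.75 row 0.43 0.02 0.28
0.9 row 0.47 0.02 0.21
1.05 row 0.49 0.02 0.14
1.2 row 0.51 0.02 0.06
1.35 row 0.51 0.02 -0.01
1.5 row 0.5 0.02 -0.09
1.65 row 0.49 0.02 -0.16
1.75 row 0.31 0.01 -0.15
```

```bash
python3 -m handwheel '[[[0.25,0.01,0.16,0],[0.43,0.02,0.28,0],[0.47,0.02,0.21,0],[0.49,0.02,0.14,0]]]'; python3 lid.py 1.15 1.3 1.4 1.5 1.6 1.7 1.78
```

```text
time_s: 6.1
tcp_pos: [0.5553, -0.2724, 0.1847]
eef_rot: [5.7, 88.7, -172.3]
contact_force: [-4.4, -0.7, 0.7]
gripper_width: 0.0094
t6.1 tcp [ 555.3 -272.4  184.7] jaw-178.0 F [-4.4 -0.7  0.7] w9.4 j [ -8.  18.  -9.   0. -64.  10.]
theta 1.01 dr mm 3.7
1.15 row 0.49 0.02 -0.01
1.3 row 0.51 0.02 0.01
1.4 row 0.34 0.01 -0.03
1.5 row 0.34 0.01 -0.07
1.6 row 0.33 0.01 -0.1
1.7 row 0.32 0.01 -0.13
1.78 row 0.24 0.01 -0.13
```

```bash
python3 -m handwheel '[[[0.49,0.02,-0.01,0],[0.5,0.02,0.01,0],[0.34,0.01,-0.03,0]]]'; python3 lid.py  1.4 1.5 1.6 1.7 1.76
```

```text
time_s: 6.4
tcp_pos: [0.6102, -0.2705, 0.1875]
eef_rot: [9.7, 88.8, -168.3]
contact_force: [-3.2, -0.6, -1.9]
gripper_width: 0.0089
t6.4 tcp [ 610.2 -270.5  187.5] jaw-178.0 F [-3.2 -0.6 -1.9] w8.9 j [ -7.  22.  -3.   0. -67.   9.]
theta 1.403 dr mm 4.0
1.4 row -0.03 -0.0 -0.1
1.5 row 0.34 0.01 -0.07
1.6 row 0.33 0.01 -0.1
1.7 row 0.32 0.01 -0.13
1.76 row 0.18 0.01 -0.09
```

```bash
python3 -m handwheel '[[[0.32,0.01,-0.09,0],[0.33,0.01,-0.1,0],[0.32,0.01,-0.13,0],[0.15,0,-0.08,0],[0,0,0,0]]]'; python3 lid.py  1.7 1.76 1.8
```

```text
time_s: 6.9
tcp_pos: [0.66, -0.2689, 0.169]
eef_rot: [10.3, 88.8, -167.7]
contact_force: [0.5, -1.0, 3.0]
gripper_width: 0.0084
t6.9 tcp [ 660.  -268.9  169. ] jaw-177.9 F [ 0.5 -1.   3. ] w8.4 j [ -6.  27.   2.   0. -67.   8.]
theta 1.784 dr mm 3.3
1.7 row -0.29 -0.01 0.06
1.76 row 0.18 0.01 -0.09
1.8 row 0.12 0.0 -0.07
```

```bash
python3 -m handwheel '[[[0.04,0,0,0],[0.04,0,0,0],[0.02,0,0,0]]]' 17; python3 -c "
from h import *
rep()
s=vision.capture('scene');d=vision.capture('side');crop(s,150,150,300,220,2.6,'pics/b1.png');crop(d,250,30,260,200,3,'pics/b2.png')"
```

```text
time_s: 7.2
tcp_pos: [0.6635, -0.269, 0.1685]
eef_rot: [8.5, 88.8, -169.5]
contact_force: [-2.7, 0.3, 0.7]
gripper_width: 0.0168
t7.2 tcp [ 663.5 -269.   168.5] jaw-178.0 F [-2.7  0.3  0.7] w16.8 j [ -6.  27.   3.   0. -67.   8.]
```

View pics/b1.png

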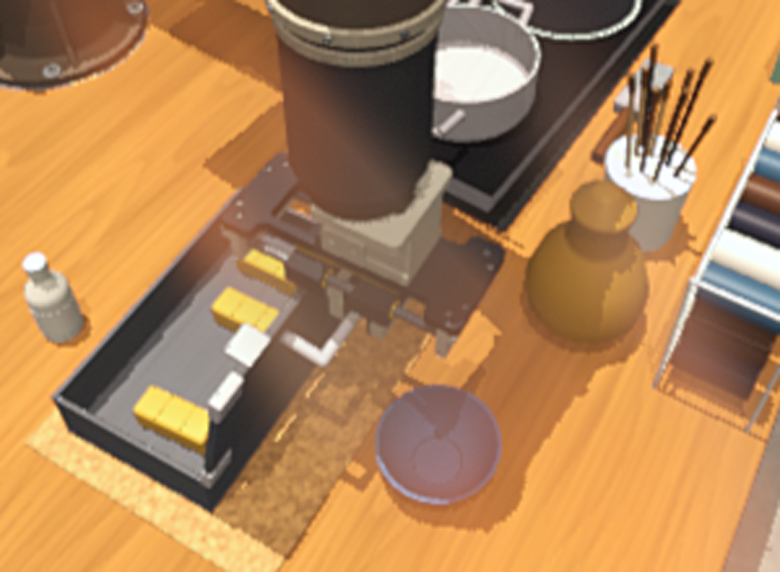

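View pics/b2.png

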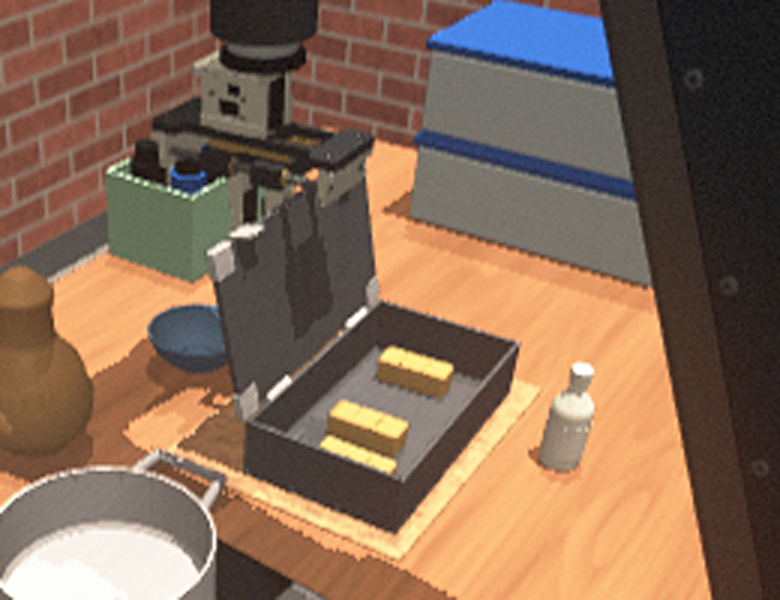

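The lid is leaning back. Three bars are in the case, two towards the hob and one at the far (−y) end, with one slot empty. Lifting clear.

```bash
python3 -m handwheel '[[[0,0,0.2,0],[0,0,0.3,0],[0,0,0.4,0],[0,0,0.5,0],[0,0,0.7,0],[0,0,0.7,0]]]'; python3 -c "
from h import *
rep()
d=vision.capture('side');crop(d,250,30,260,200,3,'pics/b3.png')"
```

```text
time_s: 7.9
tcp_pos: [0.6621, -0.2689, 0.2857]
eef_rot: [6.8, 88.7, -171.2]
contact_force: [-0.3, 1.3, 0.7]
gripper_width: 0.0169
t7.9 tcp [ 662.1 -268.9  285.7] jaw-178.0 F [-0.3  1.3  0.7] w16.9 j [ -6.  24.  13.   0. -80.   8.]
```

View pics/b3.png

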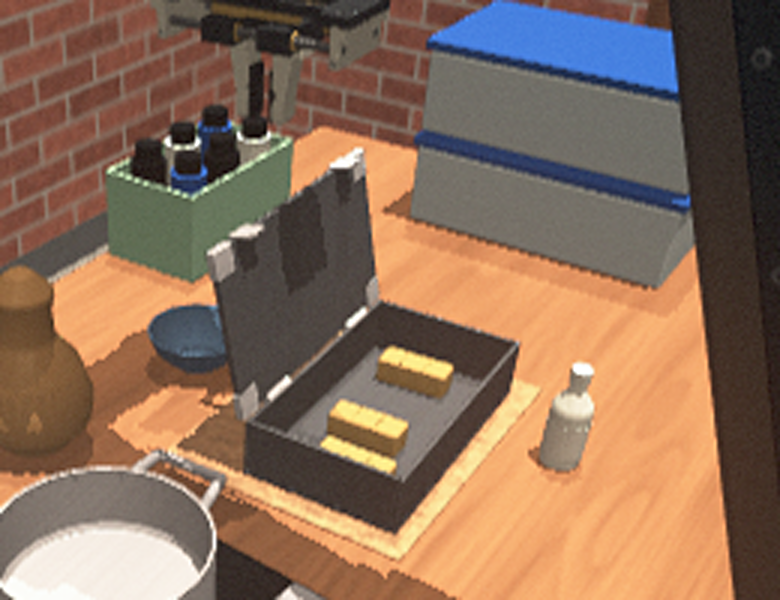

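```bash
python3 -m handwheel '[[[-0.6,0,0,-1],[-0.6,0,0,-1],[-0.6,0,0,-1],[-0.6,0,0,-1],[-0.6,0,0,-1],[-0.6,0,0,-1],[-0.4,0,0,-1],[0,0,0,-1]]]' 42; python3 -m handwheel '[[[0,0,0,-1],[0,0,0,-1],[0,0,0,-1],[0,0,0,-1],[0,0,0,-1],[0,0,0,-1],[0,0,0,-1],[0,0,0,-1]]]';  python3 -m handwheel '[[[0,0,0,-1],[0,0,0,-1],[0,0,0,0]]]'; python3 -c "
from h import *
togo(.508,-.273,.28,92.2)
cal=vision.get_calibration('wrist')
im=vision.capture('wrist'); cv2.imwrite('pics/w2.png',im)
c=np.array([.50780902,-.27298356,0]);a=.038
R=np.array([[np.cos(a),-np.sin(a),0],[np.sin(a),np.cos(a),0],[0,0,1]])
for y in (.09,.03,-.03,-.09): print((R@np.array((0,y,.033))+c).round(4),proj('wrist',[R@np.array((0,y,.033))+c],cal).round(0))
"
```

```text
time_s: 8.75
tcp_pos: [0.5004, -0.2709, 0.3055]
eef_rot: [135.4, 89.7, -84.1]
contact_force: [-0.2, 0.4, 0.3]
gripper_width: 0.0421
time_s: 9.55
tcp_pos: [0.5006, -0.2722, 0.3183]
eef_rot: [-148.5, 88.9, -49.7]
contact_force: [0.1, -0.0, -0.2]
gripper_width: 0.042
time_s: 9.85
tcp_pos: [0.5011, -0.2725, 0.3225]
eef_rot: [-138.3, 88.6, -50.0]
contact_force: [-1.2, 0.4, 0.0]
gripper_width: 0.042
t9.8 tcp [ 501.1 -272.5  322.5] jaw88.3 F [-1.2  0.4  0. ] w42.0 j [ -8.   7.  -5.   1. -77. -84.]
to go mm [  6.9  -0.5 -42.5] units [ 0.17 -0.01 -1.06] turn deg 3.9
[ 0.5044 -0.183   0.033 ] [[382. 163.]]
[ 0.5067 -0.243   0.033 ] [[341. 165.]]
[ 0.5089 -0.303   0.033 ] [[300. 168.]]
[ 0.5112 -0.3629  0.033 ] [[260. 171.]]
```

View pics/w2.png

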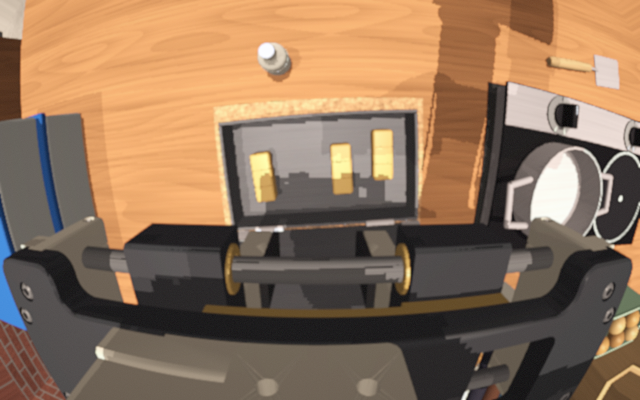

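```bash
python3 -c "
from h import *
cal=vision.get_calibration('wrist')
im=cv2.imread('pics/w2.png'); h=cv2.cvtColor(im,cv2.COLOR_BGR2HSV)
m=cv2.inRange(h,(18,110,110),(32,255,255)); m[:115]=0;m[222:]=0;m[:,:228]=0;m[:,415:]=0
n,l,s,c=cv2.connectedComponentsWithStats(m)
for i in range(1,n):
    if s[i,4]<150: continue
    cn=cv2.findContours((l==i).astype(np.uint8),0,1)[0][0][:,0]
    w=np.array([onz('wrist',p,.033,cal)[:2] for p in cn])*1000
    print(s[i],cv2.minAreaRect(w.astype(np.float32)))
crop(im,220,100,210,130,3.8,'pics/w2c.png')
"
```

```text
[372 130  21  50 282] ((491.44635009765625, -182.31214904785156), (72.78152465820312, 29.74477195739746), 1.0837708711624146)
[331 144  21  50 449] ((511.42022705078125, -242.70730590820312), (73.33663940429688, 28.7088623046875), 2.1785290241241455)
[251 152  24  50 465] ((520.819091796875, -359.0787353515625), (74.27591705322266, 28.826257705688477), 3.0328264236450195)
```

View pics/w2c.png

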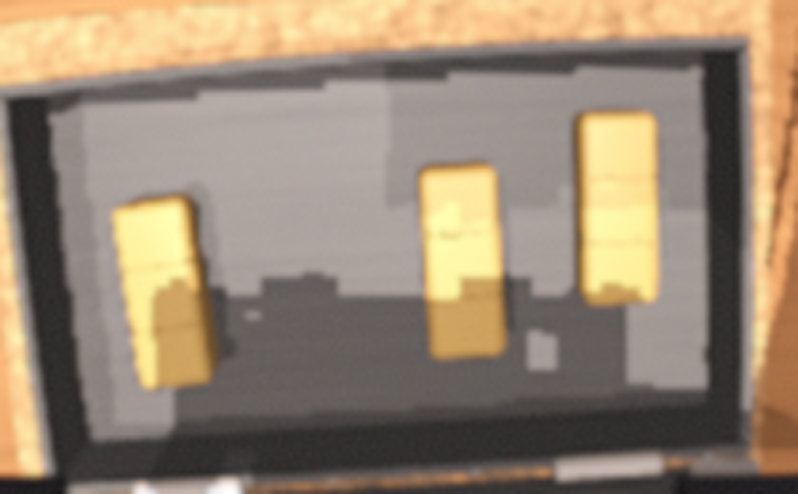

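```bash
python3 -m handwheel '[[[0.12,0.3,-0.9,0.5],[0.1,0.3,-0.9,0.3],[0,0.15,-0.9,0],[0,0,-0.9,0],[0,0,-0.9,0],[0,0,-0.8,0],[0,0,0,0]]]'; python3 -c "
from h import *
togo(.5115,-.2427,.016,92.2)
im=vision.capture('wrist'); cv2.imwrite('pics/w3.png',im)
cal=vision.get_calibration('wrist');print(proj('wrist',[(.511,-.2427,.033),(.4914,-.1823,.033)],cal))
"
```

```text
time_s: 10.6
tcp_pos: [0.5118, -0.2423, 0.111]
eef_rot: [-127.0, 87.8, -33.2]
contact_force: [-0.7, 0.2, 0.9]
gripper_width: 0.042
t10.6 tcp [ 511.8 -242.3  111. ] jaw93.8 F [-0.7  0.2  0.9] w42.0 j [ -5.  15. -24.   1. -49. -82.]
to go mm [ -0.3  -0.4 -95. ] units [-0.01 -0.01 -2.37] turn deg -1.6
[[319.9799717  200.35073786]
 [397.4627086  182.21330617]]
```

View pics/w3.png

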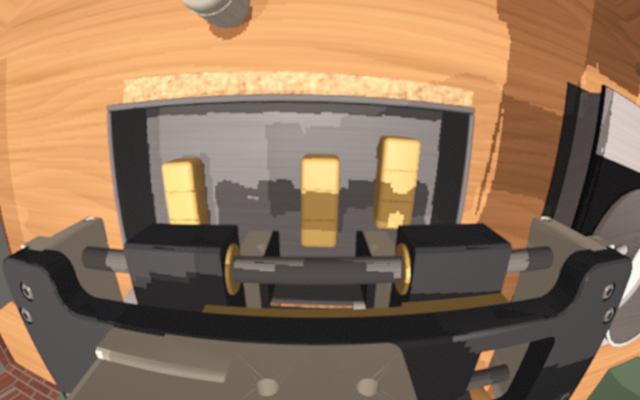

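```bash
python3 -m handwheel '[[[0,0,-0.7,-0.3],[0,0,-0.7,0],[0,0,-0.5,0],[0,0,-0.2,0],[0,0,-0.1,0],[0,0,0,0]]]'; python3 -c "
from h import *
togo(.5115,-.2427,.016,92.2);print(st()['R'].round(3))
"
```

```text
time_s: 11.25
tcp_pos: [0.5243, -0.2453, 0.0371]
eef_rot: [-119.9, 86.5, -27.1]
contact_force: [0.4, 0.1, -0.5]
gripper_width: 0.0419
t11.2 tcp [ 524.3 -245.3   37.1] jaw92.8 F [ 0.4  0.1 -0.5] w41.9 j [ -5.  21. -28.   2. -37. -84.]
to go mm [-12.8   2.6 -21.1] units [-0.32  0.06 -0.53] turn deg -0.6
[[ 0.054 -0.997 -0.048]
 [-0.028 -0.05   0.998]
 [-0.998 -0.053 -0.03 ]]
```

```bash
python3 -m handwheel '[[[-0.32,0.06,0,-0.1],[0,0,-0.25,0],[-0.05,0,-0.2,0],[0,0,0,0]]]'; python3 -c "
from h import *
togo(.5115,-.2427,.016,92.2);print(st()['R'].round(3))
"
```

```text
time_s: 11.65
tcp_pos: [0.5107, -0.2431, 0.0221]
eef_rot: [-118.1, 86.1, -25.8]
contact_force: [0.2, -0.4, 0.4]
gripper_width: 0.0421
t11.7 tcp [ 510.7 -243.1   22.1] jaw92.3 F [ 0.2 -0.4  0.4] w42.1 j [ -5.  21. -31.   2. -34. -85.]
to go mm [ 0.8  0.4 -6.1] units [ 0.02  0.01 -0.15] turn deg -0.1
[[ 0.06  -0.997 -0.04 ]
 [-0.029 -0.042  0.999]
 [-0.998 -0.059 -0.032]]
```

```bash
python3 -m handwheel '[[[0,0,-0.15,0],[0,0,0,0],[0,0,0,0],[0,0,0,0],[0,0,0,0],[0,0,0,0]]]' 0 20; python3 -c "
from h import *
rep()"
```

```text
time_s: 12.25
tcp_pos: [0.5111, -0.2432, 0.0159]
eef_rot: [-118.5, 86.2, -26.2]
contact_force: [-0.5, 0.1, 0.7]
gripper_width: 0.03
t12.2 tcp [ 511.1 -243.2   15.9] jaw92.3 F [-0.5  0.1  0.7] w30.0 j [ -5.  21. -32.   3. -33. -85.]
```

```bash
python3 -m handwheel '[[[0,0,0.4,0],[0,0,0.7,0],[0,0,0.8,0],[0,0,0.9,0],[0,0,0.9,0],[0,0,0.6,0]]]'; python3 -c "
from h import *
togo(.543,.15,.19,92.2);print(st()['R'].round(3))
s=vision.capture('scene');d=vision.capture('side');crop(s,150,100,300,220,2.6,'pics/c1.png');crop(d,100,60,400,300,2,'pics/c2.png')"
```

```text
time_s: 12.85
tcp_pos: [0.5067, -0.2425, 0.189]
eef_rot: [-121.4, 86.7, -29.1]
contact_force: [-0.6, -0.1, -0.6]
gripper_width: 0.0301
t12.8 tcp [ 506.7 -242.5  189. ] jaw92.3 F [-0.6 -0.1 -0.6] w30.1 j [ -5.  10. -20.   2. -57. -84.]
to go mm [ 36.3 392.5   1. ] units [0.91 9.81 0.03] turn deg -0.1
[[ 0.05  -0.998 -0.04 ]
 [-0.028 -0.041  0.999]
 [-0.998 -0.049 -0.03 ]]
```

View pics/c1.png

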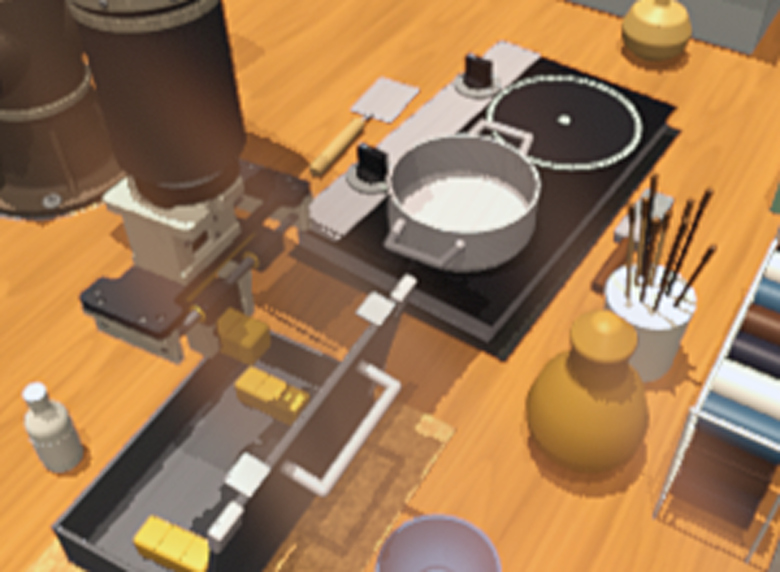

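View pics/c2.png

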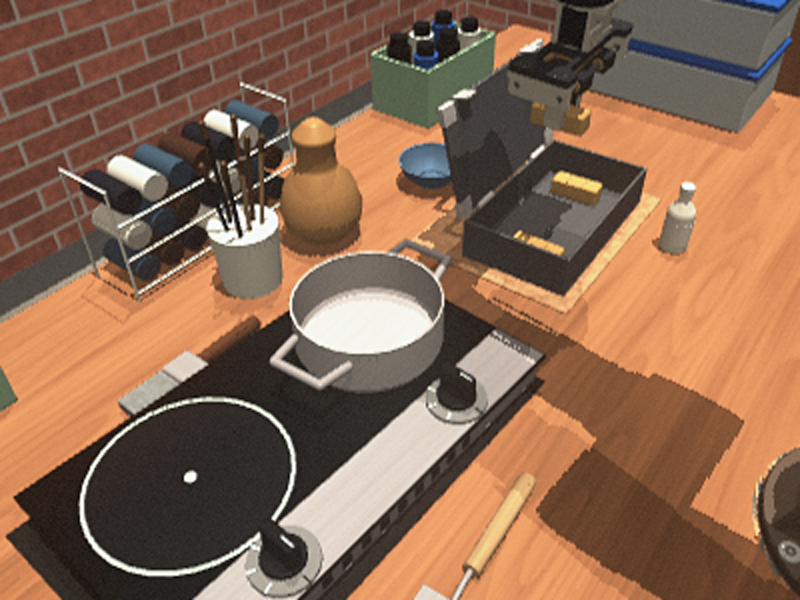

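```bash
python3 -m handwheel '[[[0,0.7,0.1,0],[0.1,1,0,0],[0.15,1,0,0],[0.15,1,0,0],[0.15,1,0,0],[0.15,1,0,0],[0.15,1,0,0],[0.12,1,0,0]]]'; python3 -m handwheel '[[[0,1,0,0],[0,0.7,0,0],[0,0.3,0,0],[0,0,0,0]]]'; python3 -c "
from h import *
togo(.546,.147,.067,92.2);print(st()['R'].round(3))
cal=vision.get_calibration('wrist')
im=vision.capture('wrist'); cv2.imwrite('pics/w4.png',im)"
```

```text
time_s: 13.75
tcp_pos: [0.544, 0.0722, 0.1908]
eef_rot: [-120.7, 86.6, -28.9]
contact_force: [-0.0, 0.1, 0.3]
gripper_width: 0.03
time_s: 14.15
tcp_pos: [0.5428, 0.1599, 0.1874]
eef_rot: [-123.3, 86.7, -31.2]
contact_force: [0.8, -0.1, -0.2]
gripper_width: 0.0299
t14.2 tcp [542.8 159.9 187.4] jaw92.1 F [ 0.8 -0.1 -0.2] w29.9 j [  38.   11.  -20.    4.  -58. -128.]
to go mm [   3.2  -12.9 -120.4] units [ 0.08 -0.32 -3.01] turn deg 0.1
[[ 0.049 -0.998 -0.036]
 [-0.03  -0.037  0.999]
 [-0.998 -0.048 -0.031]]
```

View pics/w4.png

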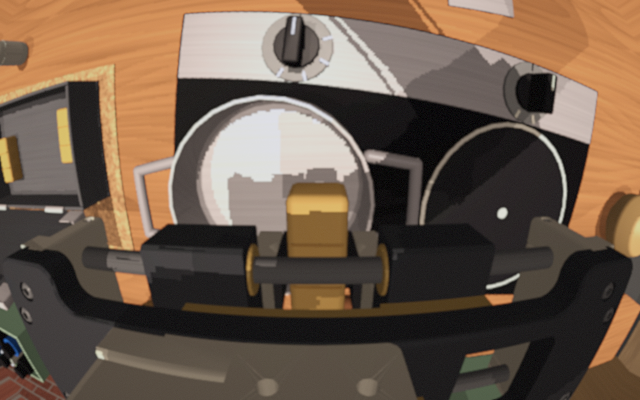

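```bash
python3 -c "
from h import *
cal=vision.get_calibration('wrist')
for u in [(170,185),(375,185),(270,96),(198,120),(350,125)]: print(onz('wrist',u,.117,cal).round(4))
for u in [(140,170),(150,235),(418,158),(412,222)]: print('hd',onz('wrist',u,.105,cal).round(4))
print('ring',onz('wrist',(502,213),.052,cal).round(4))
from scipy.optimize import least_squares
p=np.array([onz('wrist',u,.117,cal)[:2] for u in [(170,185),(375,185),(270,96),(198,120),(350,125)]])
print(least_squares(lambda c:np.hypot(*(p-c).T)-.085,[.54,.12]))
" | head -14
```

```text
[0.5305 0.035  0.117 ]
[0.524  0.1998 0.117 ]
[0.4609 0.12   0.117 ]
[0.4781 0.0637 0.117 ]
[0.4802 0.1782 0.117 ]
hd [ 0.521  -0.0025  0.105 ]
hd [ 0.5842 -0.0013  0.105 ]
hd [0.5033 0.2349 0.105 ]
hd [0.5576 0.2367 0.105 ]
ring [0.5652 0.3612 0.052 ]
     message: `gtol` termination condition is satisfied.
     success: True
      status: 1
         fun: [-3.353e-04 -1.410e-03 -1.909e-03  7.929e-04  2.312e-03]
```

```bash
python3 -m handwheel '[[[0.05,-0.32,-0.2,0],[-0.05,0,-0.6,0],[-0.06,0,-0.6,0],[-0.06,0,-0.5,0],[-0.03,0,-0.3,0],[0,0,-0.1,0],[0,0,0,0]]]'; python3 -c "
from h import *
togo(.546,.147,.068,92.2)"
```

```text
time_s: 14.9
tcp_pos: [0.5349, 0.133, 0.09]
eef_rot: [-125.7, 86.8, -34.2]
contact_force: [-0.9, 0.1, -0.7]
gripper_width: 0.0301
t14.9 tcp [534.9 133.   90. ] jaw91.5 F [-0.9  0.1 -0.7] w30.1 j [  36.   15.  -29.    4.  -45. -128.]
to go mm [ 11.1  14.  -22. ] units [ 0.28  0.35 -0.55] turn deg 0.7
```

```bash
python3 -m handwheel '[[[0.28,0.35,0,0],[0,0,-0.2,0],[0,0,-0.2,0],[0,0,0,0]]]'; python3 -c "
from h import *
togo(.546,.147,.068,92.2)"
```

```text
time_s: 15.3
tcp_pos: [0.5476, 0.1447, 0.0752]
eef_rot: [-123.1, 86.7, -31.8]
contact_force: [-0.0, 0.0, -0.2]
gripper_width: 0.03
t15.3 tcp [547.6 144.7  75.2] jaw91.3 F [-0.   0.  -0.2] w30.0 j [  37.   18.  -28.    4.  -44. -129.]
to go mm [-1.6  2.3 -7.2] units [-0.04  0.06 -0.18] turn deg 0.9
```

```bash
python3 -m handwheel '[[[0,0.05,-0.15,0],[0,0,-0.05,0],[0,0,0,0]]]'; python3 -c "
from h import *
rep()";  python3 -m handwheel '[[[0,0,0,0],[0,0,0,0],[0,0,0,0]]]' 39;python3 -c "
from h import *
rep()"
```

```text
time_s: 15.6
tcp_pos: [0.5473, 0.1462, 0.067]
eef_rot: [-123.0, 86.7, -31.7]
contact_force: [-0.3, -0.6, -0.8]
gripper_width: 0.03
t15.6 tcp [547.3 146.2  67. ] jaw91.3 F [-0.3 -0.6 -0.8] w30.0 j [  37.   18.  -28.    4.  -42. -129.]
time_s: 15.9
tcp_pos: [0.5476, 0.1464, 0.0675]
eef_rot: [-122.3, 86.7, -30.9]
contact_force: [0.4, -0.1, -0.2]
gripper_width: 0.039
t15.9 tcp [547.6 146.4  67.5] jaw91.3 F [ 0.4 -0.1 -0.2] w39.0 j [  37.   18.  -28.    5.  -42. -129.]
```

Released. Lift and fly back to the far bar.

```bash
python3 -m handwheel '[[[0,0,0.4,0],[0,0,0.7,0],[0,0,0.9,0],[0,0,0.9,0],[0,-0.5,0.3,0],[0,-1,0,0],[0,-1,0,0],[0,-1,0,0]]]'; python3 -m handwheel '[[[0,-1,0,0],[0,-1,0,0],[0,-1,0,0],[-0.1,-1,0,0],[-0.1,-1,0,0],[-0.1,-1,0,0],[-0.1,-1,0,0],[-0.1,-1,0,0]]]' 46;  python3 -c "
from h import *
togo(.521,-.359,.016,93)
s=vision.capture('scene');crop(s,150,100,300,220,2.6,'pics/c3.png')"
```

```text
time_s: 16.7
tcp_pos: [0.5478, 0.0064, 0.2029]
eef_rot: [-119.8, 86.5, -28.0]
contact_force: [1.3, -0.3, -0.2]
gripper_width: 0.0388
time_s: 17.5
tcp_pos: [0.5262, -0.3262, 0.2064]
eef_rot: [-117.1, 86.2, -25.1]
contact_force: [0.7, -0.1, 0.3]
gripper_width: 0.0459
t17.5 tcp [ 526.2 -326.2  206.4] jaw91.9 F [ 0.7 -0.1  0.3] w45.9 j [-13.  14. -12.   1. -60. -75.]
to go mm [  -5.2  -32.8 -190.4] units [-0.13 -0.82 -4.76] turn deg 1.1
```

View pics/c3.png

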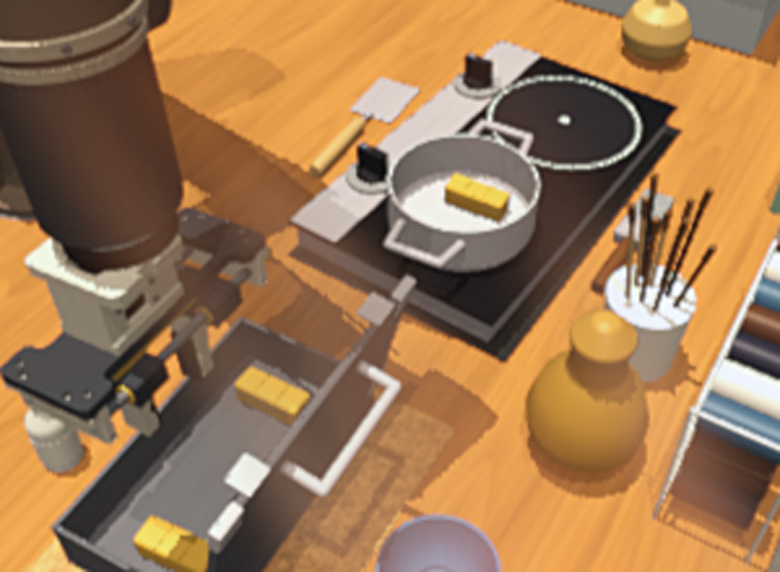

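```bash
python3 -m handwheel '[[[-0.1,-0.82,-0.2,0.2],[0,0,-0.8,0],[0,0,-0.8,0],[-0.05,0,-0.8,0],[-0.05,0,-0.5,0],[0,0,0,0]]]' 40; python3 -c "
from h import *
togo(.521,-.359,.016,93)"
```

```text
time_s: 18.15
tcp_pos: [0.5162, -0.3696, 0.0801]
eef_rot: [-118.6, 85.9, -26.0]
contact_force: [-0.1, 0.1, 0.4]
gripper_width: 0.0397
t18.1 tcp [ 516.2 -369.6   80.1] jaw92.5 F [-0.1  0.1  0.4] w39.7 j [-18.  22. -19.   1. -45. -70.]
to go mm [  4.8  10.6 -64.1] units [ 0.12  0.27 -1.6 ] turn deg 0.5
```

```bash
python3 -m handwheel '[[[0.1,0.27,0,0.1],[-0.04,0.02,-0.5,0],[-0.04,0.02,-0.5,0],[-0.02,0.02,-0.2,0],[0,0,0,0]]]'; python3 -c "
from h import *
togo(.521,-.359,.016,93)"
```

```text
time_s: 18.65
tcp_pos: [0.5217, -0.3555, 0.0378]
eef_rot: [-118.5, 85.4, -25.3]
contact_force: [-0.4, -0.3, -0.4]
gripper_width: 0.04
t18.6 tcp [ 521.7 -355.5   37.8] jaw93.2 F [-0.4 -0.3 -0.4] w40.0 j [-16.  24. -22.   1. -39. -71.]
to go mm [ -0.7  -3.5 -21.8] units [-0.02 -0.09 -0.55] turn deg -0.2
```

```bash
python3 -m handwheel '[[[-0.02,-0.09,-0.2,0],[-0.02,0,-0.2,0],[0,0,-0.15,0],[0,0,0,0]]]'; python3 -c "
from h import *
togo(.521,-.359,.016,93)"
```

```text
time_s: 19.05
tcp_pos: [0.5226, -0.3599, 0.0177]
eef_rot: [-118.3, 85.1, -25.0]
contact_force: [-0.1, 0.1, -0.6]
gripper_width: 0.0401
t19.1 tcp [ 522.6 -359.9   17.7] jaw93.2 F [-0.1  0.1 -0.6] w40.1 j [-17.  26. -23.   1. -36. -71.]
to go mm [-1.6  0.9 -1.7] units [-0.04  0.02 -0.04] turn deg -0.2
```

```bash
python3 -m handwheel '[[[0,0,0,0],[0,0,0,0],[0,0,0,0],[0,0,0,0]]]' 0 20; python3 -c "
from h import *
rep()"; python3 -m handwheel '[[[0,0,0.4,0],[0,0,0.7,0],[0,0,0.8,0],[0,0,0.9,0],[0,0.3,0.9,0],[0,0.6,0.6,0],[0,0.9,0,0],[0,1,0,0]]]';  python3 -c "
from h import *
togo(.546,.087,.19,91.5)"
```

```text
time_s: 19.45
tcp_pos: [0.5226, -0.3601, 0.0181]
eef_rot: [-118.4, 85.1, -25.1]
contact_force: [0.1, 0.8, -0.8]
gripper_width: 0.0301
t19.4 tcp [ 522.6 -360.1   18.1] jaw93.2 F [ 0.1  0.8 -0.8] w30.1 j [-17.  26. -23.   1. -36. -71.]
time_s: 20.25
tcp_pos: [0.52, -0.2479, 0.1961]
eef_rot: [-118.1, 85.2, -25.1]
contact_force: [0.2, 1.5, -1.2]
gripper_width: 0.0301
t20.2 tcp [ 520.  -247.9  196.1] jaw92.9 F [ 0.2  1.5 -1.2] w30.1 j [ -5.  10. -19.   2. -56. -83.]
to go mm [ 26.  334.9  -6.1] units [ 0.65  8.37 -0.15] turn deg -1.4
```

```bash
python3 -m handwheel '[[[0.1,1,0,0],[0.1,1,0,0],[0.1,1,0,0],[0.1,1,0,0],[0.1,1,0,0],[0.1,1,0,0],[0.05,1,0,0],[0.05,0.8,0,0]]]';python3 -m handwheel '[[[0,0.3,0,0],[0,0,0,0]]]';  python3 -c "
from h import *
togo(.546,.087,.068,91.5);print(st()['R'].round(3))
im=vision.capture('wrist'); cv2.imwrite('pics/w5.png',im)"
```

```text
time_s: 21.05
tcp_pos: [0.5464, 0.0771, 0.1999]
eef_rot: [-114.9, 84.8, -22.0]
contact_force: [1.3, -0.3, 0.4]
gripper_width: 0.0301
time_s: 21.25
tcp_pos: [0.5464, 0.0932, 0.2001]
eef_rot: [-114.4, 84.8, -21.3]
contact_force: [-0.5, -1.0, -0.8]
gripper_width: 0.03
t21.2 tcp [546.4  93.2 200.1] jaw93.1 F [-0.5 -1.  -0.8] w30.0 j [  33.    8.  -23.    5.  -57. -122.]
to go mm [  -0.4   -6.2 -132.1] units [-0.01 -0.15 -3.3 ] turn deg -1.6
[[ 0.084 -0.995 -0.053]
 [-0.033 -0.056  0.998]
 [-0.996 -0.082 -0.037]]
```

View pics/w5.png

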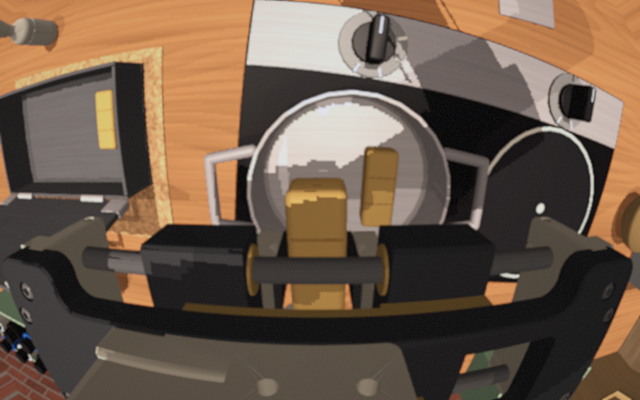

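```bash
python3 -m handwheel '[[[0,-0.15,-0.3,-0.2],[0,0,-0.7,0],[-0.05,0,-0.7,0],[-0.05,0.05,-0.5,0],[-0.03,0.05,-0.3,0],[0,0,0,0]]]'; python3 -c "
from h import *
togo(.546,.086,.068,91.5)
print(onz('wrist',(379,187),.084))"
```

```text
time_s: 21.9
tcp_pos: [0.5385, 0.0803, 0.0937]
eef_rot: [-114.8, 84.9, -23.5]
contact_force: [-0.8, -0.2, -0.4]
gripper_width: 0.0299
t21.9 tcp [538.5  80.3  93.7] jaw91.2 F [-0.8 -0.2 -0.4] w29.9 j [  32.   13.  -32.    6.  -42. -125.]
to go mm [  7.5   5.7 -25.7] units [ 0.19  0.14 -0.64] turn deg 0.3
[0.50509476 0.11296033 0.084     ]
```

```bash
python3 -m handwheel '[[[0.19,0.14,0,0],[0,0,-0.25,0],[0,0,-0.2,0],[0,0,-0.1,0],[0,0,0,0]]]'; python3 -c "
from h import *
togo(.546,.086,.068,91.5)"
```

```text
time_s: 22.4
tcp_pos: [0.5479, 0.084, 0.071]
eef_rot: [-113.8, 84.8, -22.8]
contact_force: [0.6, 0.1, -0.5]
gripper_width: 0.0298
t22.4 tcp [547.9  84.   71. ] jaw91.0 F [ 0.6  0.1 -0.5] w29.8 j [  32.   16.  -32.    7.  -39. -126.]
to go mm [-1.9  2.  -3. ] units [-0.05  0.05 -0.07] turn deg 0.5
```

Release and lift, back to the last bar.

```bash
python3 -m handwheel '[[[0,0.04,-0.05,0],[0,0,0,0],[0,0,0,0]]]' 39; python3 -m handwheel '[[[0,0,0.4,0],[0,0,0.7,0],[0,0,0.9,0],[0,0,0.9,0],[0,-0.5,0.3,0],[0,-1,0,0],[-0.2,-1,0,0],[-0.3,-1,0,0]]]'; python3 -m handwheel '[[[-0.3,-1,0,0.1],[-0.3,-0.8,0,0.1],[-0.2,-0.5,0,0],[0,0,0,0]]]';  python3 -c "
from h import *
togo(.4914,-.1833,.08,91.7);print(st()['R'].round(3))
cal=vision.get_calibration('wrist')
im=vision.capture('wrist'); cv2.imwrite('pics/w6.png',im)
h=cv2.cvtColor(im,cv2.COLOR_BGR2HSV)
m=cv2.inRange(h,(18,110,110),(32,255,255))
n,l,s,c=cv2.connectedComponentsWithStats(m)
for i in range(1,n):
    if s[i,4]<300: continue
    cn=cv2.findContours((l==i).astype(np.uint8),0,1)[0][0][:,0]
    w=np.array([onz('wrist',p,.033,cal)[:2] for p in cn])*1000
    print(s[i],cv2.minAreaRect(w.astype(np.float32)))
"
```

```text
time_s: 22.7
tcp_pos: [0.5483, 0.0861, 0.0695]
eef_rot: [-113.4, 84.8, -22.3]
contact_force: [0.5, 0.4, -0.2]
gripper_width: 0.0385
time_s: 23.5
tcp_pos: [0.5293, -0.0534, 0.2059]
eef_rot: [-111.7, 84.5, -20.0]
contact_force: [-0.1, -0.8, 0.7]
gripper_width: 0.0392
time_s: 23.9
tcp_pos: [0.4941, -0.152, 0.208]
eef_rot: [-110.8, 84.3, -18.3]
contact_force: [-0.4, 0.5, 0.4]
gripper_width: 0.0393
t23.9 tcp [ 494.1 -152.   208. ] jaw92.4 F [-0.4  0.5  0.4] w39.3 j [  7.   3. -26.   3. -56. -96.]
to go mm [  -2.7  -31.3 -128. ] units [-0.07 -0.78 -3.2 ] turn deg -0.7
[[ 0.095 -0.995 -0.042]
 [-0.031 -0.045  0.998]
 [-0.995 -0.093 -0.035]]
[ 283  129   28   67 1078] ((490.7936706542969, -180.94017028808594), (74.67882537841797, 29.057960510253906), 0.8401755094528198)
[510 208  28  42 548] ((558.8040771484375, 122.9029312133789), (31.99871826171875, 61.68714141845703), 89.52151489257812)
```

View pics/w6.png

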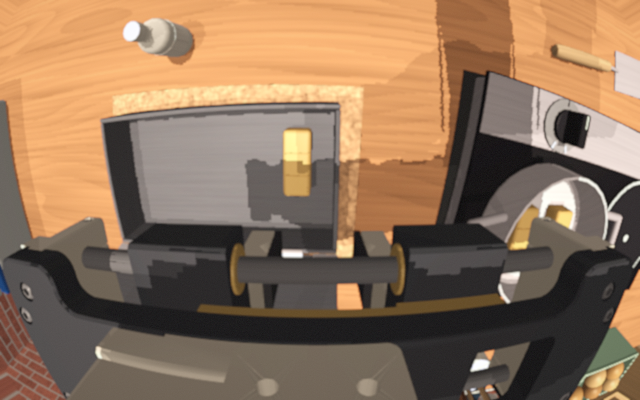

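```bash
python3 -m handwheel '[[[-0.07,-0.9,-0.3,-0.1],[0,0,-0.7,0],[-0.05,0.05,-0.7,0],[-0.05,0.05,-0.7,0],[-0.03,0,-0.5,0],[0,0,0,0]]]' 50; python3 -c "
from h import *
togo(.491,-.189,.016,91.7)"
```

```text
time_s: 24.55
tcp_pos: [0.4903, -0.1814, 0.0918]
eef_rot: [-109.4, 83.8, -17.2]
contact_force: [-0.1, -0.1, -0.1]
gripper_width: 0.0503
t24.6 tcp [ 490.3 -181.4   91.8] jaw92.1 F [-0.1 -0.1 -0.1] w50.3 j [  3.  10. -35.   3. -39. -93.]
to go mm [  0.7  -7.6 -75.8] units [ 0.02 -0.19 -1.89] turn deg -0.4
```

```bash
python3 -m handwheel '[[[0,-0.19,0,0],[0,0,-0.3,0],[0,0,0,0]]]' 50; python3 -c "
from h import *
togo(.491,-.189,.016,91.7)
im=vision.capture('wrist'); crop(im,120,80,260,200,3,'pics/w7.png')
s=vision.capture('scene'); crop(s,150,180,200,150,4,'pics/c4.png')"
```

```text
time_s: 24.85
tcp_pos: [0.4934, -0.1887, 0.0826]
eef_rot: [-109.2, 83.6, -16.8]
contact_force: [-0.6, -1.1, 0.4]
gripper_width: 0.0503
t24.9 tcp [ 493.4 -188.7   82.6] jaw92.3 F [-0.6 -1.1  0.4] w50.3 j [  2.  12. -35.   3. -37. -92.]
to go mm [ -2.4  -0.3 -66.6] units [-0.06 -0.01 -1.66] turn deg -0.6
```

View pics/w7.png

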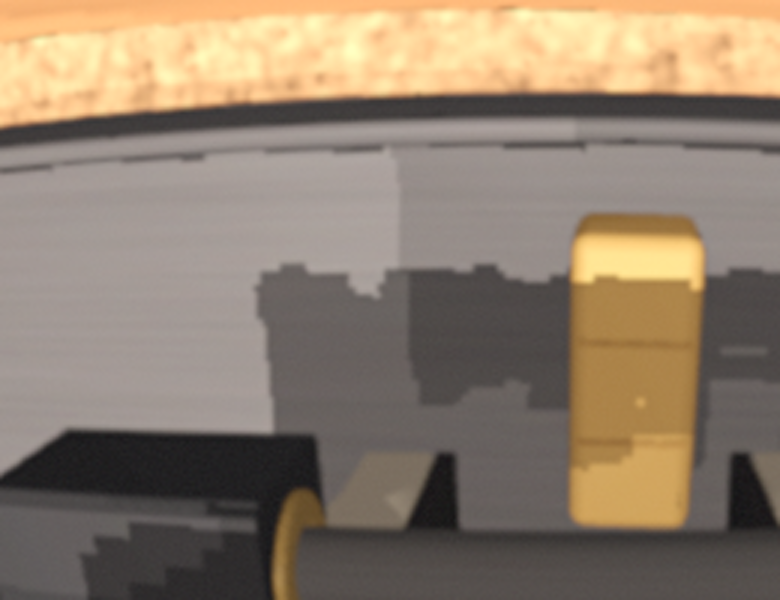

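View pics/c4.png

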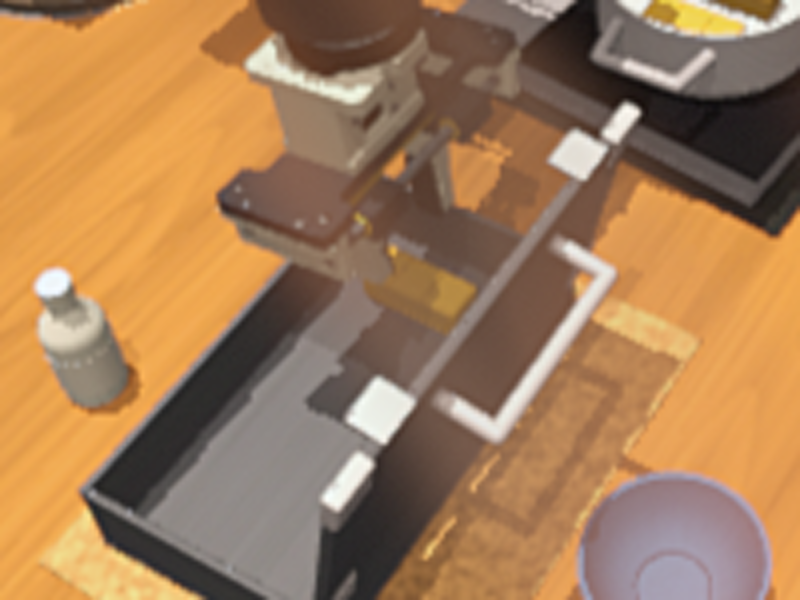

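```bash
python3 -m handwheel '[[[-0.06,0,-0.2,0],[-0.03,0,-0.3,0],[0,0,-0.15,0],[0,0,0,0]]]'; python3 -c "
from h import *
togo(.491,-.189,.016,91.7)"
```

```text
time_s: 25.35
tcp_pos: [0.4925, -0.189, 0.0596]
eef_rot: [-108.3, 83.1, -15.9]
contact_force: [-0.2, -0.3, -0.2]
gripper_width: 0.0505
t25.4 tcp [ 492.5 -189.    59.6] jaw92.3 F [-0.2 -0.3 -0.2] w50.5 j [  2.  13. -37.   4. -33. -93.]
to go mm [ -1.5  -0.  -43.6] units [-0.04 -0.   -1.09] turn deg -0.6
```

```bash
python3 -m handwheel '[[[-0.04,0,-0.2,0],[-0.03,0,-0.3,0],[-0.03,0,-0.2,0],[0,0,0,0]]]'; python3 -c "
from h import *
togo(.491,-.189,.016,91.7)"
```

```text
time_s: 25.75
tcp_pos: [0.4889, -0.189, 0.0309]
eef_rot: [-108.2, 83.0, -15.7]
contact_force: [0.9, -0.5, -0.2]
gripper_width: 0.0501
t25.8 tcp [ 488.9 -189.    30.9] jaw92.3 F [ 0.9 -0.5 -0.2] w50.1 j [  2.  16. -40.   4. -28. -93.]
to go mm [  2.1   0.  -14.9] units [ 0.05  0.   -0.37] turn deg -0.6
```

```bash
python3 -m handwheel '[[[0.05,0,-0.2,0],[0,0,-0.12,0],[0,0,0,0]]]'; python3 -c "
from h import *
rep()";  python3 -m handwheel '[[[0,0,0,0],[0,0,0,0],[0,0,0,0],[0,0,0,0],[0,0,0,0],[0,0,0,0]]]' 0 20; python3 -c "
from h import *
rep()"
```

```text
time_s: 26.05
tcp_pos: [0.4916, -0.1891, 0.0175]
eef_rot: [-108.1, 83.0, -15.7]
contact_force: [0.3, 0.8, 0.6]
gripper_width: 0.0499
t26.1 tcp [ 491.6 -189.1   17.5] jaw92.3 F [0.3 0.8 0.6] w49.9 j [  2.  17. -40.   5. -26. -94.]
time_s: 26.65
tcp_pos: [0.492, -0.189, 0.0181]
eef_rot: [-108.0, 82.9, -15.6]
contact_force: [-0.4, -0.1, -1.5]
gripper_width: 0.0301
t26.6 tcp [ 492.  -189.    18.1] jaw92.3 F [-0.4 -0.1 -1.5] w30.1 j [  2.  17. -40.   5. -26. -94.]
```

```bash
python3 -m handwheel '[[[0,0,0.4,0],[0,0,0.7,0],[0,0,0.8,0],[0,0,0.9,0.5],[0,0.3,0.9,1],[0,0.6,0.6,1],[0.1,0.9,0,1],[0.1,1,0,1]]]'; python3 -m handwheel '[[[0.1,1,0,1],[0.2,1,0,1],[0.2,1,0,1],[0.3,0.9,0,1],[0.3,0.5,0,1],[0,0,0,1],[0,0,0,1],[0,0,0,1]]]';  python3 -m handwheel '[[[0,0,0,1],[0,0,0,1],[0,0,0,1],[0,0,0,1],[0,0,0,1],[0,0,0,0]]]';python3 -c "
from h import *
togo(.546,.117,.098,182);print(st()['R'].round(3))
im=vision.capture('wrist'); cv2.imwrite('pics/w8.png',im)
s=vision.capture('scene'); crop(s,150,100,300,220,2.6,'pics/c5.png')"
```

```text
time_s: 27.45
tcp_pos: [0.4965, -0.0768, 0.1969]
eef_rot: [-109.2, 83.1, 6.2]
contact_force: [0.3, 0.9, -1.4]
gripper_width: 0.0304
time_s: 28.25
tcp_pos: [0.54, 0.1119, 0.1983]
eef_rot: [-108.5, 82.8, 48.9]
contact_force: [0.5, -0.2, -1.2]
gripper_width: 0.03
time_s: 28.85
tcp_pos: [0.5388, 0.1118, 0.1974]
eef_rot: [-107.7, 82.9, 75.8]
contact_force: [-0.5, 0.1, -0.4]
gripper_width: 0.0297
t28.9 tcp [538.8 111.8 197.4] jaw-176.6 F [-0.5  0.1 -0.4] w29.7 j [ 28.   8. -18.  -6. -59. -22.]
to go mm [  7.2   5.2 -99.4] units [ 0.18  0.13 -2.48] turn deg -1.4
[[ 0.03   0.064 -0.998]
 [ 0.12  -0.991 -0.06 ]
 [-0.992 -0.118 -0.038]]
```

View pics/w8.png

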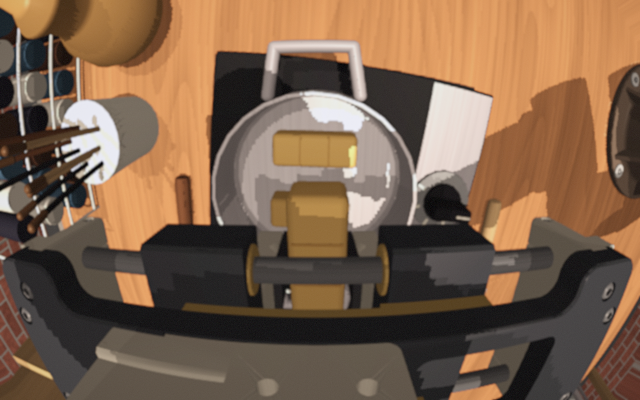

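View pics/c5.png

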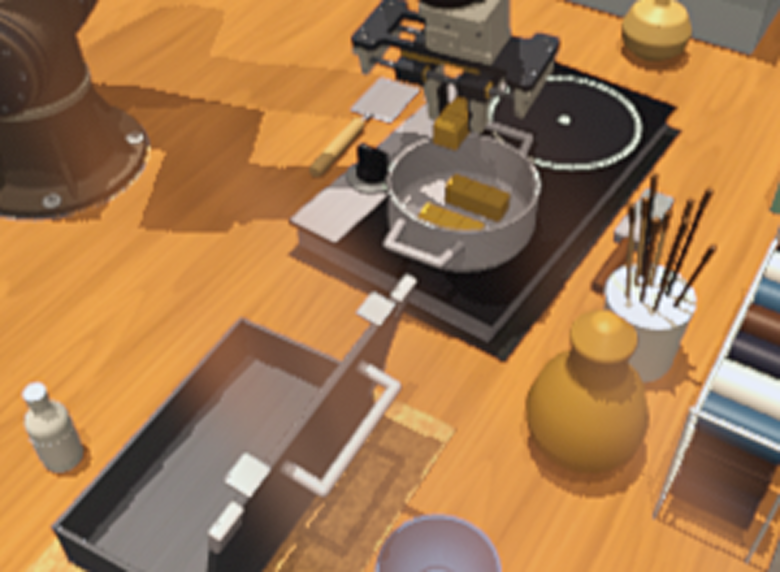

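```bash
python3 -m handwheel '[[[0.18,0.13,-0.3,0],[0,0,-0.6,0],[0,0,-0.6,0],[0,0,-0.4,0],[0,0,0,0]]]'; python3 -c "
from h import *
togo(.546,.117,.098,182);print(st()['R'].round(3))"
```

```text
time_s: 29.45
tcp_pos: [0.5468, 0.1184, 0.1166]
eef_rot: [-108.1, 82.8, 74.8]
contact_force: [0.0, -0.2, -1.6]
gripper_width: 0.0299
t29.4 tcp [546.8 118.4 116.6] jaw-177.3 F [ 0.  -0.2 -1.6] w29.9 j [ 28.  14. -22.  -7. -49. -21.]
to go mm [ -0.8  -1.4 -18.6] units [-0.02 -0.04 -0.47] turn deg -0.7
[[ 0.033  0.052 -0.998]
 [ 0.121 -0.992 -0.047]
 [-0.992 -0.119 -0.039]]
```

```bash
python3 -m handwheel '[[[0,0,-0.25,0],[0,0,-0.15,0],[0,0,-0.05,0],[0,0,0,0]]]'; python3 -c "
from h import *
rep()"
```

```text
time_s: 29.85
tcp_pos: [0.5478, 0.1191, 0.0977]
eef_rot: [-108.5, 82.8, 74.3]
contact_force: [-0.1, -0.0, -0.8]
gripper_width: 0.0305
t29.9 tcp [547.8 119.1  97.7] jaw-177.4 F [-0.1 -0.  -0.8] w30.5 j [ 28.  15. -23.  -7. -47. -21.]
```

```bash
python3 -m handwheel '[[[0,0,-0.05,0],[0,0,0,0]]]'; python3 -m handwheel '[[[0,0,0,0],[0,0,0,0],[0,0,0,0]]]' 40; python3 -m handwheel '[[[0,0,0.3,0],[0,0,0.6,0],[0,0,0.8,0],[0,0,0.9,0],[-0.4,0,0.5,0],[-0.5,-0.5,0.3,0],[-0.5,-0.5,0,0]]]'; python3 -c "
from h import *
rep()
s=vision.capture('scene'); crop(s,230,90,200,150,4,'pics/c6.png')
s=vision.capture('side'); crop(s,100,100,300,220,2.6,'pics/c7.png')"
```

```text
time_s: 30.05
tcp_pos: [0.5485, 0.1194, 0.0965]
eef_rot: [-109.1, 82.7, 73.7]
contact_force: [-0.9, 0.4, -0.1]
gripper_width: 0.0298
time_s: 30.35
tcp_pos: [0.5492, 0.1196, 0.0977]
eef_rot: [-109.9, 82.7, 72.9]
contact_force: [-0.1, -0.3, -0.4]
gripper_width: 0.0395
time_s: 31.05
tcp_pos: [0.4932, 0.0793, 0.2441]
eef_rot: [-111.3, 82.7, 71.6]
contact_force: [0.0, 0.0, 0.0]
gripper_width: 0.0399
t31.1 tcp [493.2  79.3 244.1] jaw-177.3 F [0. 0. 0.] w39.9 j [ 27.   1. -19.  -6. -64. -22.]
```

View pics/c6.png

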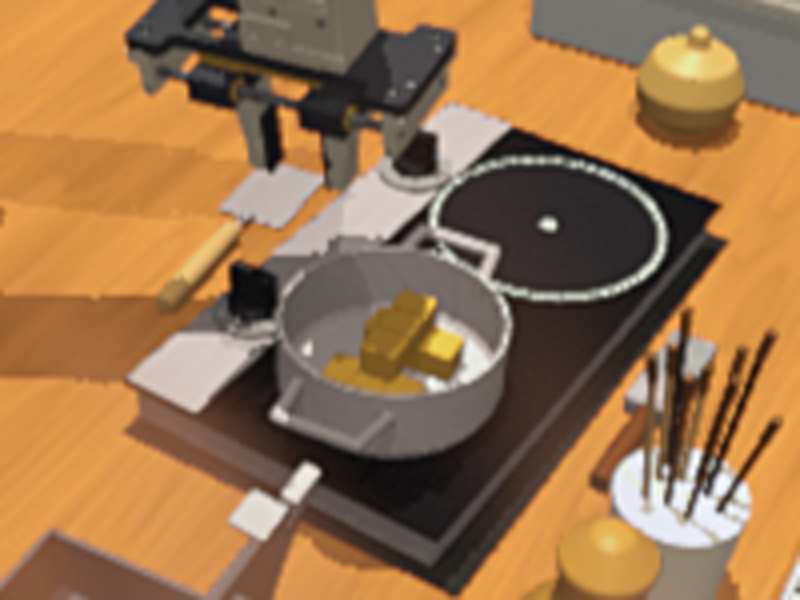

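View pics/c7.png

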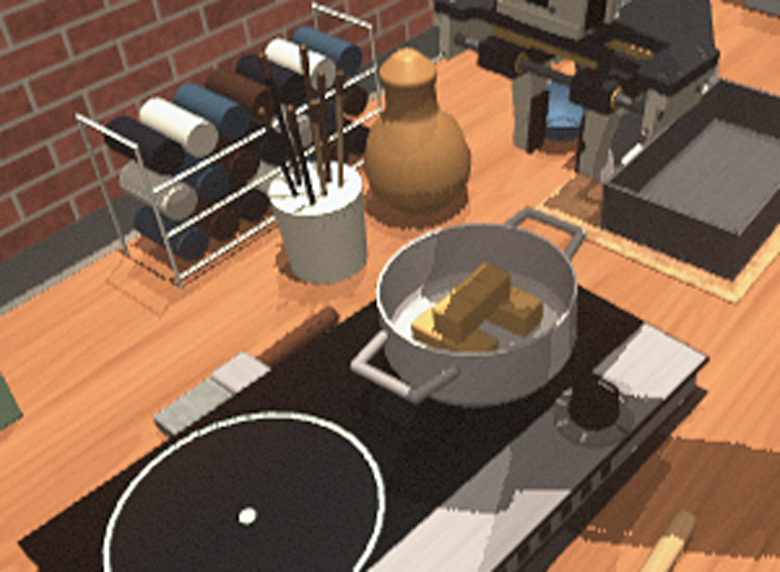

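```bash
python3 -m handwheel '[[[0.2,0.7,0,1],[0.2,0.7,0,1],[0.2,0.7,0,1],[0.2,0.7,0,1],[0.2,0.7,0,1],[0.1,0.4,0,1],[0,0,0,1],[0,0,0,1]]]' 30; python3 -m handwheel '[[[0,0,0,1],[0,0,0,1],[0,0,0,1],[0,0,0,1],[0,0,0,1],[0,0,0,1],[0,0,0,1],[0,0,0,1]]]';  python3 -m handwheel '[[[0,0,0,1],[0,0,0,1],[0,0,0,0]]]';python3 -c "
from h import *
togo(.537,.2365,.09,-87);print(st()['R'].round(3))
im=vision.capture('wrist'); cv2.imwrite('pics/w9.png',im)"
```

```text
time_s: 31.95
tcp_pos: [0.5371, 0.2405, 0.2505]
eef_rot: [-113.7, 82.5, 110.5]
contact_force: [-0.4, -0.2, -0.7]
gripper_width: 0.03
time_s: 32.75
tcp_pos: [0.539, 0.2423, 0.2545]
eef_rot: [-114.1, 82.6, 151.9]
contact_force: [-0.1, 0.8, 0.9]
gripper_width: 0.0298
time_s: 33.05
tcp_pos: [0.5397, 0.243, 0.2559]
eef_rot: [-114.0, 82.6, 162.4]
contact_force: [0.6, 0.8, 0.4]
gripper_width: 0.0299
t33.0 tcp [539.7 243.  255.9] jaw-83.7 F [0.6 0.8 0.4] w29.9 j [ 39.  15.  -1.  -6. -78.  59.]
to go mm [  -2.7   -6.5 -165.9] units [-0.07 -0.16 -4.15] turn deg -3.3
[[-0.123  0.986  0.109]
 [ 0.039  0.115 -0.993]
 [-0.992 -0.117 -0.052]]
```

View pics/w9.png

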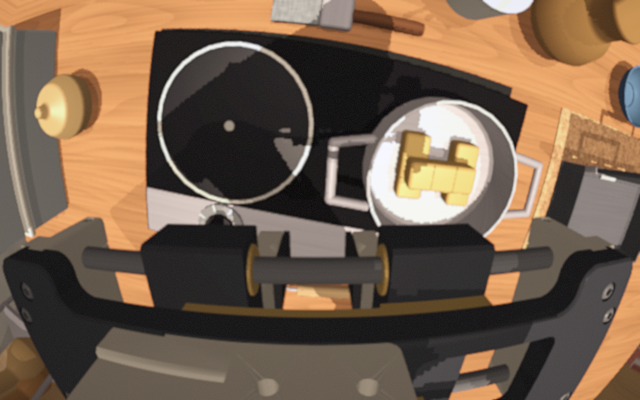

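```bash
cat > m.py <<'E'
from h import *
from scipy.optimize import least_squares
def circ(pts,z,r,cal,n='wrist'):
    p=np.array([onz(n,u,z,cal)[:2] for u in pts]); q=least_squares(lambda c:np.hypot(*(p-c).T)-r,p.mean(0)+[.01,0]); return q.x.round(4),(q.fun*1e3).round(1)
E
python3 -c "
from m import *
cal=vision.get_calibration('wrist')
for u in [(330,140),(334,205),(332,172),(540,160),(530,215)]: print(onz('wrist',u,.105,cal).round(4))
print('pot',circ([(369,165),(517,160),(440,97),(480,110),(395,115),(385,220)],.117,.085,cal))
print('ring',onz('wrist',(229,126),.052,cal), circ([(158,125),(313,120),(235,42),(228,202),(170,85),(300,80)],.052,.1,cal))
"
```

```text
[0.5704 0.2415 0.105 ]
[0.5027 0.2291 0.105 ]
[0.5382 0.2356 0.105 ]
[ 0.5878 -0.0012  0.105 ]
[ 0.5195 -0.012   0.105 ]
pot (array([0.5486, 0.1165]), array([ 0.2, -1.8,  0.1, -6.3,  3.1, -7.4]))
ring [0.56498572 0.36165008 0.052     ] (array([0.5644, 0.36  ]), array([ 1. , -1.4,  0.5, -2.4, -3.8, -1.2]))
```

```bash
python3 -m handwheel '[[[-0.07,-0.16,-0.4,-0.5],[0,0,-0.7,0],[0,0,-0.7,0],[0,0,-0.7,0],[0,0,0,0]]]' 20;python3 -c "
from h import *
togo(.537,.2365,.088,-86.3);print(st()['R'].round(3))
cal=vision.get_calibration('wrist')
im=vision.capture('wrist'); cv2.imwrite('pics/w10.png',im)
s=vision.capture('scene'); crop(s,230,90,200,150,4,'pics/c8.png')"
```

```text
time_s: 33.6
tcp_pos: [0.5378, 0.2368, 0.156]
eef_rot: [-115.8, 82.8, 157.1]
contact_force: [-1.0, 0.4, -0.7]
gripper_width: 0.0202
t33.6 tcp [537.8 236.8 156. ] jaw-87.3 F [-1.   0.4 -0.7] w20.2 j [ 38.  19.  -9.  -7. -66.  57.]
to go mm [ -0.8  -0.3 -68. ] units [-0.02 -0.01 -1.7 ] turn deg 1.0
[[-0.115  0.992  0.047]
 [ 0.049  0.053 -0.997]
 [-0.992 -0.113 -0.054]]
```

View pics/w10.png

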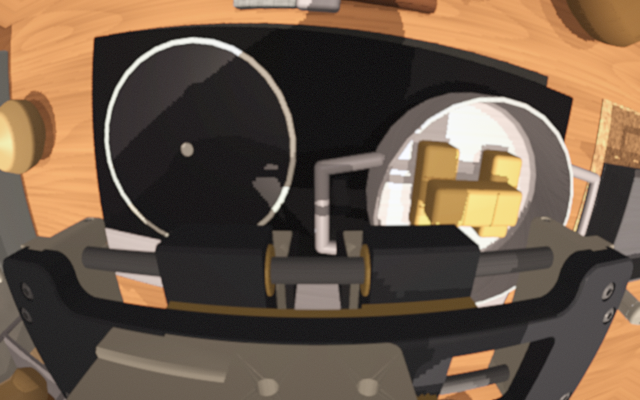

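View pics/c8.png

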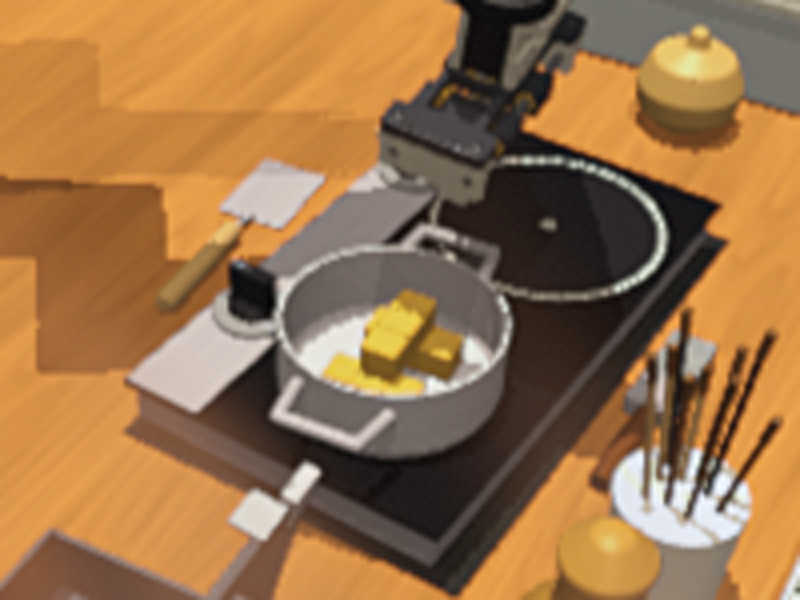

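```bash
python3 -c "
from h import *
print(onz('wrist',(323,165),.105).round(4),onz('wrist',(327,245),.105).round(4))"; python3 -m handwheel '[[[0,0,-0.5,0],[0,0,-0.5,0],[0,0,-0.4,0],[0,0,-0.1,0],[0,0,0,0]]]';python3 -c "
from h import *
togo(.537,.2365,.088,-86.3);print(st()['R'].round(3))"
```

```text
[0.5722 0.2384 0.105 ] [0.5106 0.2319 0.105 ]
time_s: 34.2
tcp_pos: [0.5465, 0.2413, 0.1098]
eef_rot: [-124.6, 83.6, 148.2]
contact_force: [0.0, -1.8, 0.4]
gripper_width: 0.02
t34.2 tcp [546.5 241.3 109.8] jaw-87.3 F [ 0.  -1.8  0.4] w20.0 j [ 38.  21. -12.  -7. -59.  58.]
to go mm [ -9.5  -4.8 -21.8] units [-0.24 -0.12 -0.55] turn deg 1.0
[[-0.095  0.994  0.047]
 [ 0.059  0.053 -0.997]
 [-0.994 -0.092 -0.064]]
```

```bash
python3 -m handwheel '[[[-0.15,-0.13,0.05,0],[0,0,0,0]]]';python3 -c "
from h import *
togo(.54,.236,.088,-86.3)";  python3 -m handwheel '[[[0,-0.01,-0.2,0],[0,-0.02,-0.2,0],[0,-0.02,-0.2,0],[0,0,0,0]]]';python3 -c "
from h import *
togo(.54,.236,.088,-86.3)"
```

```text
time_s: 34.4
tcp_pos: [0.5414, 0.2366, 0.1148]
eef_rot: [-126.3, 83.7, 146.6]
contact_force: [-0.2, -0.1, -0.3]
gripper_width: 0.02
t34.4 tcp [541.4 236.6 114.8] jaw-87.3 F [-0.2 -0.1 -0.3] w20.0 j [ 38.  20. -13.  -7. -59.  58.]
to go mm [ -1.4  -0.6 -26.8] units [-0.03 -0.01 -0.67] turn deg 1.0
time_s: 34.8
tcp_pos: [0.5418, 0.2346, 0.0908]
eef_rot: [-127.9, 83.7, 145.0]
contact_force: [-0.6, 0.3, 0.0]
gripper_width: 0.0204
t34.8 tcp [541.8 234.6  90.8] jaw-87.3 F [-0.6  0.3  0. ] w20.4 j [ 38.  22. -14.  -7. -56.  59.]
to go mm [-1.8  1.4 -2.8] units [-0.05  0.03 -0.07] turn deg 1.0
```

```bash
python3 -m handwheel '[[[0,0.02,-0.03,0],[0,0,0,0],[0,0,0,0]]]' 13 5; python3 -m handwheel '[[[0,0.15,0,0],[0.01,0.25,0,0],[0.02,0.25,0,0],[0.02,0.25,0,0],[0.02,0.25,0,0],[0,0,0,0]]]'; python3 -c "
from h import *
togo(.56,.48,.088,-86.3)"
```

```text
time_s: 35.1
tcp_pos: [0.5418, 0.2361, 0.0888]
eef_rot: [-127.7, 83.7, 145.2]
contact_force: [-0.7, 0.5, 1.0]
gripper_width: 0.0131
time_s: 35.7
tcp_pos: [0.5437, 0.2815, 0.0887]
eef_rot: [-123.8, 83.7, 149.1]
contact_force: [-0.4, -0.3, -0.1]
gripper_width: 0.013
t35.7 tcp [543.7 281.5  88.7] jaw-87.3 F [-0.4 -0.3 -0.1] w13.0 j [ 42.  24. -12.  -7. -57.  55.]
to go mm [ 16.3 198.5  -0.7] units [ 0.41  4.96 -0.02] turn deg 1.0
```

```bash
python3 -m handwheel '[[[0.02,0.2,0,0],[0.03,0.3,0,0],[0.03,0.3,0,0],[0.03,0.3,0,0],[0.03,0.3,0,0],[0.03,0.3,0,0],[0.02,0.2,0,0],[0,0,0,0]]]'; python3 -c "
from h import *
togo(.56,.48,.088,-86.3)"
```

```text
time_s: 36.5
tcp_pos: [0.5495, 0.3555, 0.0886]
eef_rot: [-118.5, 83.7, 154.3]
contact_force: [0.8, -0.6, 0.4]
gripper_width: 0.0131
t36.5 tcp [549.5 355.5  88.6] jaw-87.3 F [ 0.8 -0.6  0.4] w13.1 j [ 46.  27.  -6.  -7. -59.  50.]
to go mm [ 10.5 124.5  -0.6] units [ 0.26  3.11 -0.01] turn deg 1.0
```

```bash
python3 -m handwheel '[[[0.02,0.3,0,0],[0.03,0.4,0,0],[0.03,0.4,0,0],[0.03,0.4,0,0],[0.03,0.4,0,0],[0.03,0.4,0,0],[0.02,0.2,0,0],[0,0,0,0]]]'; python3 -c "
from h import *
togo(.56,.48,.088,-86.3)
s=vision.capture('scene'); cv2.imwrite('pics/s1.png',s)
d=vision.capture('side'); cv2.imwrite('pics/d1.png',d)
w=vision.capture('wrist'); cv2.imwrite('pics/w11.png',w)
crop(s,250,70,200,150,4,'pics/c9.png');crop(d,60,180,267,200,3,'pics/c10.png')"
```

```text
time_s: 37.3
tcp_pos: [0.5558, 0.4516, 0.0883]
eef_rot: [-113.9, 83.6, 158.7]
contact_force: [0.5, -1.1, 0.0]
gripper_width: 0.013
t37.3 tcp [555.8 451.6  88.3] jaw-87.5 F [ 0.5 -1.1  0. ] w13.0 j [ 51.  32.   3.  -7. -63.  45.]
to go mm [ 4.2 28.4 -0.3] units [ 0.11  0.71 -0.01] turn deg 1.2
```

View pics/c9.png

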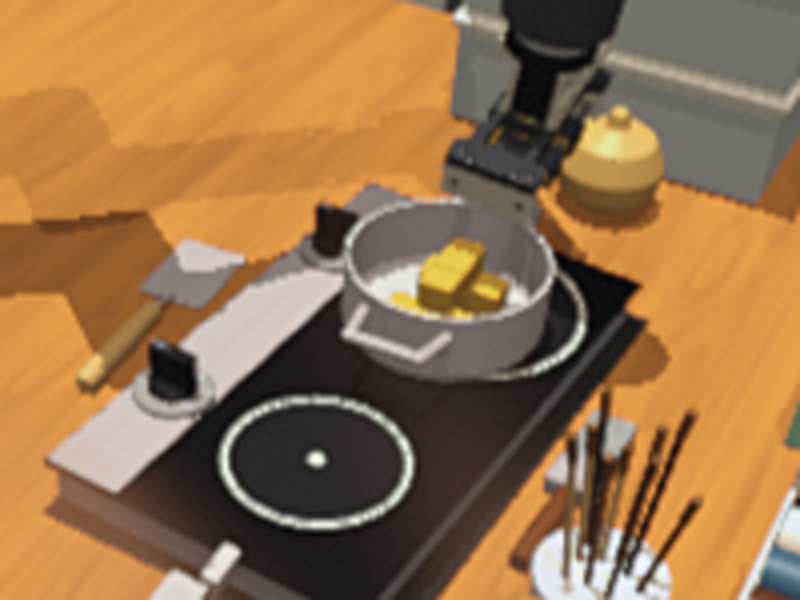

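View pics/c10.png

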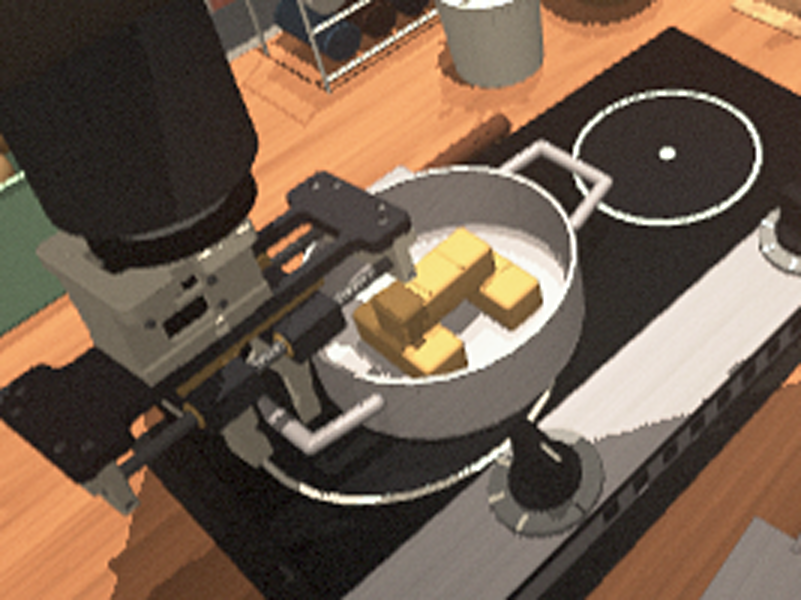

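View pics/w11.png

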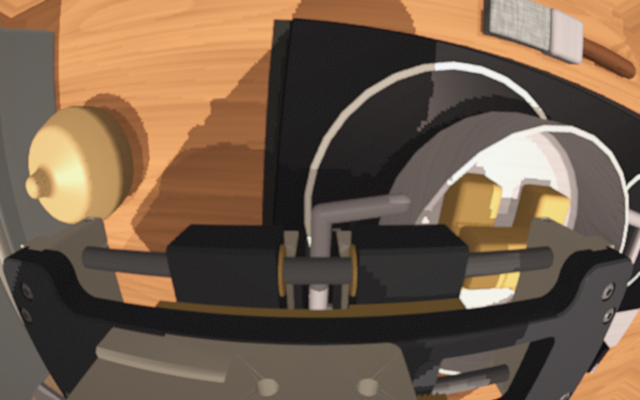

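```bash
cat > ov.py <<'E'
from m import *
def overlay(img,n,items,x0,y0,w,h,s,f,cal=None):
    big=cv2.resize(img[y0:y0+h,x0:x0+w],None,fx=s,fy=s,interpolation=cv2.INTER_CUBIC)
    for (cx,cy,z,r,col) in items:
        a=np.linspace(0,2*np.pi,73); P=np.c_[cx+r*np.cos(a),cy+r*np.sin(a),np.full(73,z)]
        q=((proj(n,P,cal)-[x0-.5,y0-.5])*s-.5); cv2.polylines(big,[q.round().astype(np.int32)],True,col,1)
    cv2.imwrite(f,big)
E
python3 -c "
from ov import *
s=cv2.imread('pics/s1.png');d=cv2.imread('pics/d1.png')
for n,L,Sm in [('scene',(367,146),(329,184.75)),('side',(195,298.1),(282.7,231))]: print(n,onz(n,L,.052).round(4),onz(n,Sm,.052).round(4))
S=lambda u,v:(250+u/4,70+v/4);D=lambda u,v:(60+u/3,180+v/3)
cs=vision.get_calibration('scene');cd=vision.get_calibration('side')
a=circ([S(342,262),S(557,275),S(390,215),S(520,220)],.117,.085,cs,'scene');b=circ([D(580,270),D(560,220),D(420,178),D(500,172),D(430,380),D(500,360)],.117,.085,cd,'side');print(a,b)
for n,im,c,bx in [('scene',s,a[0],(250,70,200,150,4)),('side',d,b[0],(60,180,267,200,3))]:
  overlay(im,n,[(.566,.361,.052,.1,(0,0,255)),(.547,.1208,.052,.0725,(0,0,255)),(c[0],c[1],.117,.085,(0,255,0)),(c[0],c[1],.052,.085,(255,255,0))],*bx,'pics/o_%s.png'%n)
"
```

```text
scene [0.5675 0.359  0.052 ] [0.5498 0.1195 0.052 ]
side [0.5642 0.3618 0.052 ] [0.5451 0.1227 0.052 ]
(array([0.5633, 0.3185]), array([ 3.9, -0.8, -3.5,  4. ])) (array([0.5514, 0.3325]), array([ 3.6, -4.1, -3.9,  0.6, -4.3, -1.1]))
```

View pics/o_scene.png

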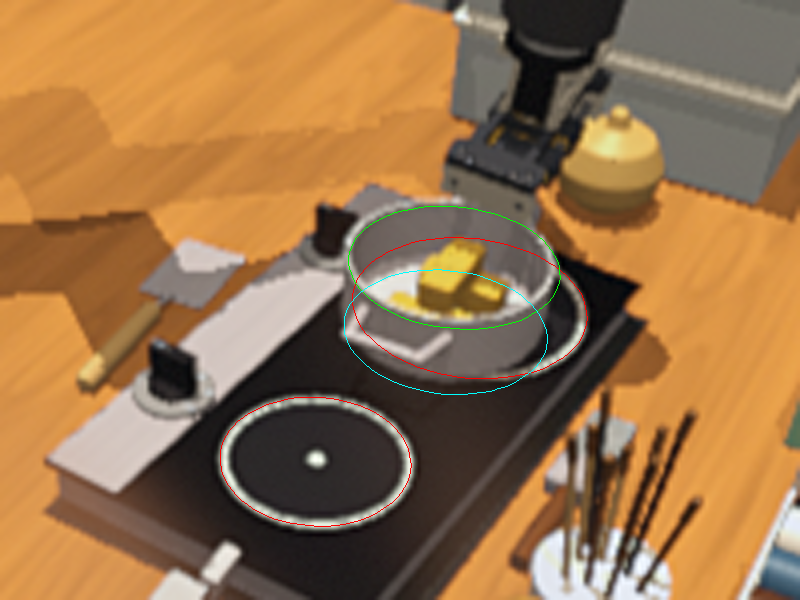

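View pics/o_side.png

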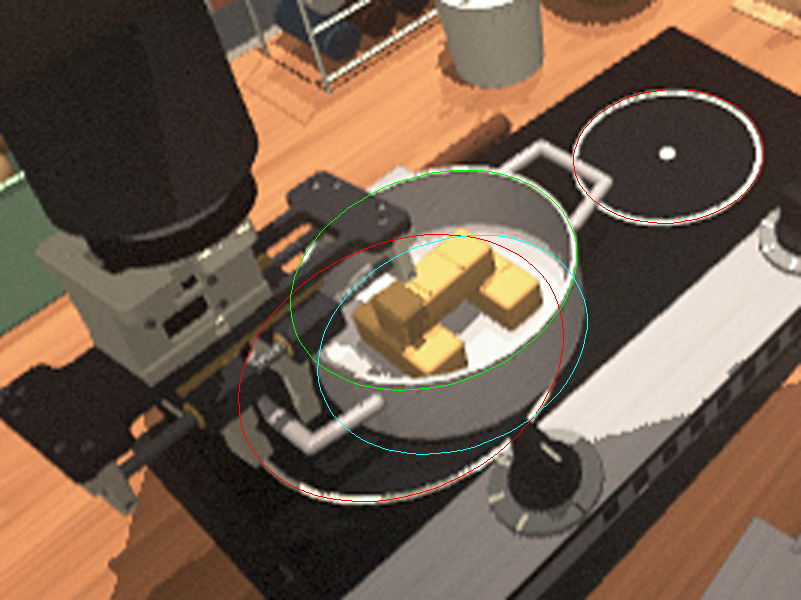

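```bash
python3 -c "
from ov import *
for n,c,d in [('scene',(.5633,.3185),(-1.1,-1.4)),('side',(.5514,.3325),(.3,-1))]:
  p=proj(n,(*c,.117))[0]+d; print(n,onz(n,p,.117).round(4))
d=cv2.imread('pics/d1.png');s=cv2.imread('pics/s1.png')
c=(.5575,.3275)
overlay(s,'scene',[(*c,.117,.085,(0,255,0)),(*c,.052,.085,(255,255,0))],260,110,150,100,5,'pics/o1.png')
overlay(d,'side',[(*c,.117,.085,(0,255,0)),(*c,.052,.085,(255,255,0))],120,220,150,120,5,'pics/o2.png')
"
```

```text
scene [0.557  0.3237 0.117 ]
side [0.5528 0.3306 0.117 ]
```

View pics/o1.png

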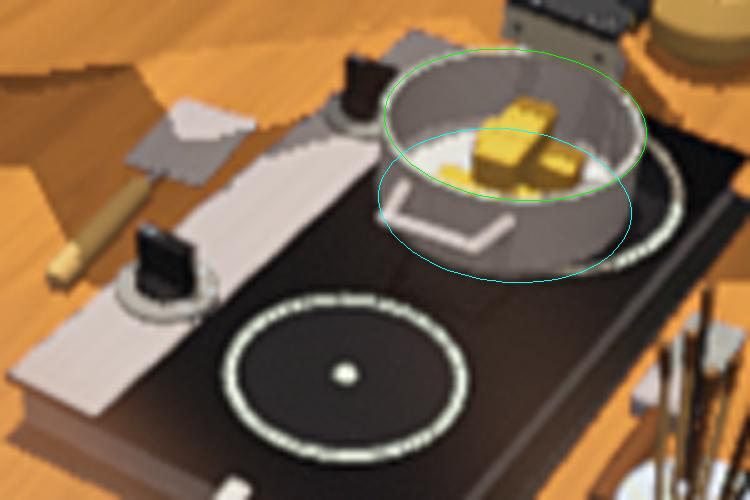

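View pics/o2.png

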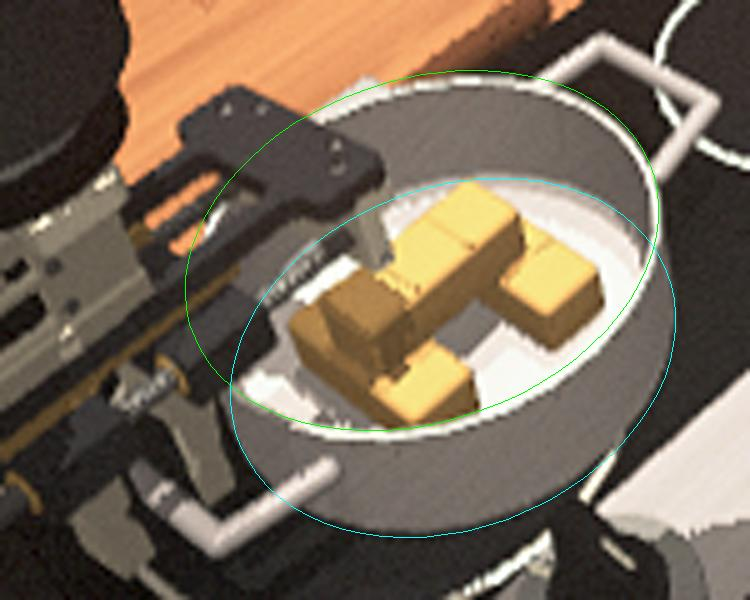

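```bash
python3 -m handwheel '[[[0.08,0.2,0,0],[0.1,0.25,0,0],[0.1,0.2,0,0],[0.05,0.12,0,0],[0,0,0,0]]]'; python3 -c "
from h import *
togo(.567,.484,.088,-86.3)"
```

```text
time_s: 37.95
tcp_pos: [0.5688, 0.4786, 0.0884]
eef_rot: [-111.2, 83.5, 161.2]
contact_force: [-1.7, -1.4, 1.3]
gripper_width: 0.0134
t38.0 tcp [568.8 478.6  88.4] jaw-87.7 F [-1.7 -1.4  1.3] w13.4 j [ 52.  34.   7.  -7. -65.  44.]
to go mm [-1.8  5.4 -0.4] units [-0.04  0.13 -0.01] turn deg 1.4
```

```bash
python3 -m handwheel '[[[0,0.12,0,0],[0,0.02,0,0],[0,0,0,0]]]'; python3 -m handwheel '[[[0,-0.03,0,0],[0,0,0,0],[0,0,0.2,0],[0,0,0.3,0],[0,0,0.5,0],[0,0,0.8,0],[0,0,0.9,0]]]' 20; python3 -c "
from h import *
rep()"
```

```text
time_s: 38.25
tcp_pos: [0.5689, 0.4835, 0.0885]
eef_rot: [-110.8, 83.5, 161.6]
contact_force: [-1.7, -3.0, 1.0]
gripper_width: 0.0132
time_s: 38.95
tcp_pos: [0.5674, 0.4837, 0.1975]
eef_rot: [-110.5, 83.3, 161.9]
contact_force: [1.2, 0.4, -0.8]
gripper_width: 0.0201
t39.0 tcp [567.4 483.7 197.5] jaw-87.7 F [ 1.2  0.4 -0.8] w20.1 j [ 52.  30.  15.  -6. -77.  42.]
```

```bash
python3 -m handwheel '[[[-0.6,-0.6,0.2,0],[-0.6,-0.6,0.2,0],[-0.6,-0.6,0.2,-0.5],[-0.6,-0.6,0,-0.5],[-0.6,-0.5,0,0],[-0.5,0,0,0],[0,0,0,0]]]' 0; python3 -c "
from ov import *
rep()
cal=vision.get_calibration('wrist')
w=vision.capture('wrist');cv2.imwrite('pics/w12.png',w)
s=vision.capture('scene'); cv2.imwrite('pics/s2.png',s)
d=vision.capture('side'); cv2.imwrite('pics/d2.png',d)
c=(.567,.361)
it=[(*c,.117,.085,(0,255,0)),(*c,.052,.1,(255,255,0))]
overlay(s,'scene',it,290,90,150,100,5,'pics/o1.png')
overlay(d,'side',it,110,220,150,120,5,'pics/o2.png')
overlay(w,'wrist',it,100,0,400,230,2,'pics/o3.png',cal)
"
```

```text
time_s: 39.65
tcp_pos: [0.4268, 0.3676, 0.2392]
eef_rot: [-123.3, 83.7, 144.0]
contact_force: [0.2, 0.1, 0.5]
gripper_width: 0.0007
t39.6 tcp [426.8 367.6 239.2] jaw-92.8 F [0.2 0.1 0.5] w0.7 j [ 56.  11.  -9.  -7. -71.  33.]
```

View pics/o1.png

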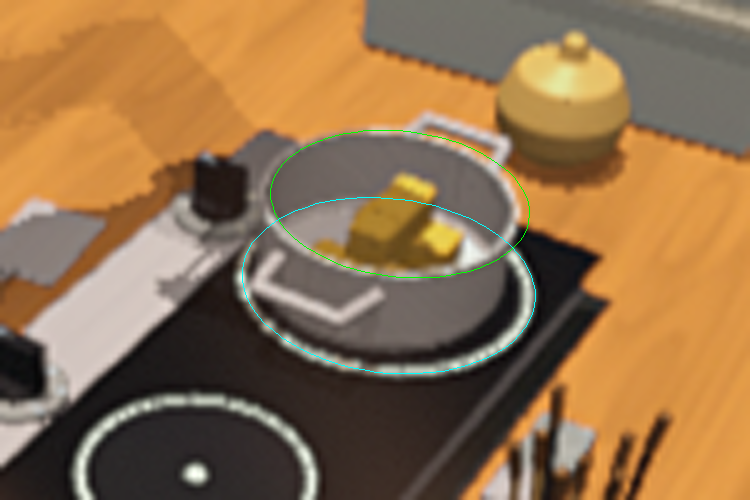

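View pics/o2.png

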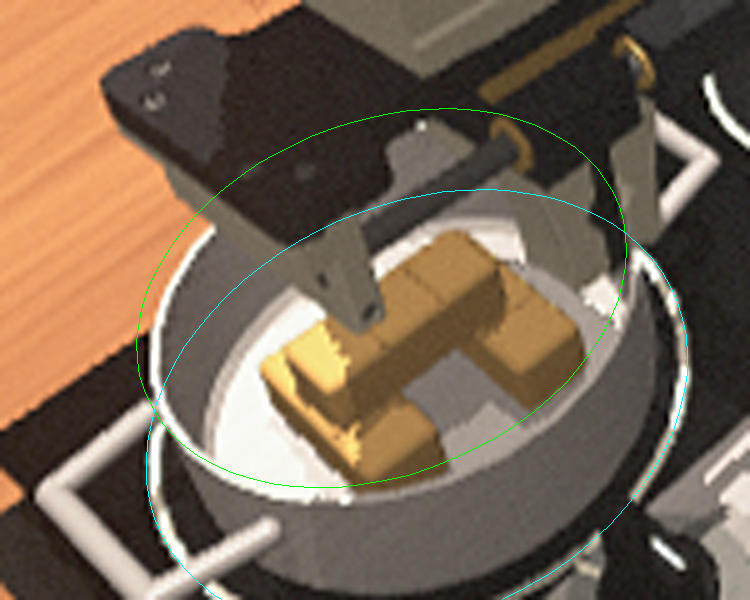

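View pics/o3.png

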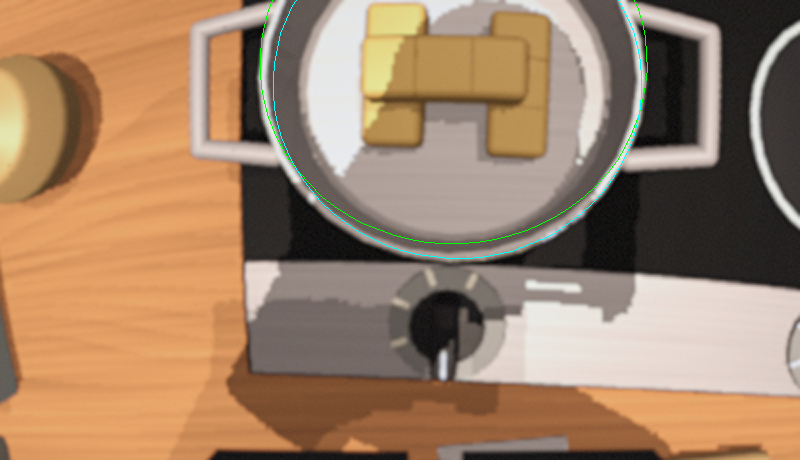

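```bash
cat > pf.py <<'E'
from ov import *
# fit pot centre jointly with ring centre offset from scene rim points / side rim points
E
python3 -c "
from ov import *
cs=vision.get_calibration('scene');cd=vision.get_calibration('side');cw=vision.get_calibration('wrist')
S=lambda u,v:(290-.5+(u+.5)/5,90-.5+(v+.5)/5);D=lambda u,v:(110-.5+(u+.5)/5,220-.5+(v+.5)/5);W=lambda u,v:(100-.5+(u+.5)/2,-.5+(v+.5)/2)
print('scene',circ([S(262,200),S(519,205),S(300,147),S(400,278),S(470,268),S(320,255)],.117,.085,cs,'scene'))
print('side',circ([D(152,340),D(172,270),D(165,425),D(230,478),D(350,500),D(480,460),D(590,370),D(640,290)],.117,.085,cd,'side'))
print('wrist',circ([W(450,260),W(380,247),W(310,198),W(275,140),W(590,195),W(540,238)],.117,.085,cw,'wrist'))
print('ringw',circ([W(450,260),W(380,247)],.052,.1,cw,'wrist'))
"
```

```text
scene (array([0.5629, 0.359 ]), array([ 1.2, -1.7, -1.4,  1.2,  0.2, -3. ]))
side (array([0.5605, 0.361 ]), array([-1.3, -0.3,  0.8,  0.4,  1.1, -0.9, -2.2,  1.6]))
wrist (array([0.5631, 0.3623]), array([ 1.3,  1.2, -0.4, -1.9, -2.5,  0.3]))
ringw (array([0.5682, 0.3653]), array([0., 0.]))
```

```bash
python3 -m handwheel '[[[0.2,-0.15,-0.5,0],[0.05,0,-0.8,0],[0,0,-0.8,0],[0,0,-0.8,0],[0,0,-0.3,0],[0,0,0,0]]]'; python3 -c "
from ov import *
togo(.45,.361,.104,-92)"
```

```text
time_s: 40.4
tcp_pos: [0.4444, 0.365, 0.1069]
eef_rot: [-124.6, 83.8, 142.7]
contact_force: [0.7, 0.8, 0.2]
gripper_width: 0.0004
t40.4 tcp [444.4 365.  106.9] jaw-92.9 F [0.7 0.8 0.2] w0.4 j [ 54.  18. -17.  -8. -55.  37.]
to go mm [ 5.6 -4.  -2.9] units [ 0.14 -0.1  -0.07] turn deg 0.9
```

```bash
python3 -m handwheel '[[[0.3,-0.1,-0.08,0],[0.15,0,0,0],[0,0,0,0]]]'; python3 -c "
from h import *
rep()";  python3 -m handwheel '[[[0.1,0,0,0],[0,0,0,0]]]'; python3 -c "
from h import *
rep()"
```

```text
time_s: 40.7
tcp_pos: [0.4652, 0.362, 0.1059]
eef_rot: [-125.5, 83.8, 141.8]
contact_force: [-2.0, 0.6, -2.4]
gripper_width: 0.0003
t40.7 tcp [465.2 362.  105.9] jaw-92.9 F [-2.   0.6 -2.4] w0.3 j [ 53.  20. -15.  -7. -56.  39.]
time_s: 40.9
tcp_pos: [0.4693, 0.362, 0.1069]
eef_rot: [-125.6, 83.8, 141.6]
contact_force: [0.1, 0.4, 0.0]
gripper_width: 0.0003
t40.9 tcp [469.3 362.  106.9] jaw-92.9 F [0.1 0.4 0. ] w0.3 j [ 52.  20. -14.  -8. -56.  39.]
```

```bash
cat > pm.py <<'E'
from ov import *
import sys
rep()
s=vision.capture('scene'); cv2.imwrite('pics/s3.png',s)
cal=vision.get_calibration('wrist');w=vision.capture('wrist');cv2.imwrite('pics/w13.png',w)
it=[(.5675,.359,.117,.085,(0,255,0)),(.5675,.359,.052,.1,(255,255,0))]
overlay(s,'scene',it,290,90,150,100,5,sys.argv[1])
E
python3 pm.py pics/p1.png
```

```text
t40.9 tcp [469.3 362.  106.9] jaw-92.9 F [0.1 0.4 0. ] w0.3 j [ 52.  20. -14.  -8. -56.  39.]
```

View pics/p1.png

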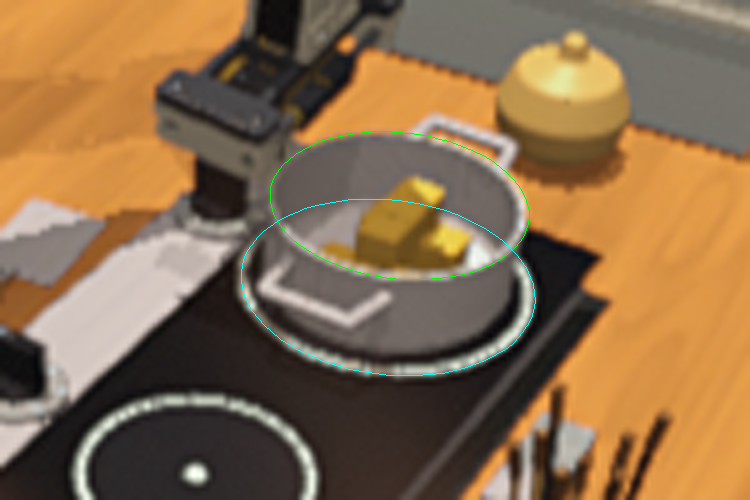

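The pot's rim now matches the ring-centred overlay within about 1 mm. Back off and line up on the left dial.

```bash
python3 -m handwheel '[[[-0.3,0,0.05,0],[-0.4,0,0.4,-0.3],[0,0.2,0.7,0],[0,0,0.5,0],[0,0,0,0]]]' 44; python3 -c "
from ov import *
togo(.4363,.3704,.076,-94.4); print(st()['R'].round(3))
cal=vision.get_calibration('wrist')
w=vision.capture('wrist');cv2.imwrite('pics/w14.png',w)
print(proj('wrist',[(.4363,.3704,.096)],cal))
s=vision.capture('scene'); crop(s,280,90,150,110,5,'pics/p2.png')
d=vision.capture('side'); crop(d,100,240,200,150,4,'pics/p3.png')
"
```

```text
time_s: 41.5
tcp_pos: [0.4388, 0.3708, 0.1772]
eef_rot: [-128.1, 83.9, 137.7]
contact_force: [-0.3, -0.0, -0.1]
gripper_width: 0.0348
t41.5 tcp [438.8 370.8 177.2] jaw-94.4 F [-0.3 -0.  -0.1] w34.8 j [ 55.  14. -13.  -7. -63.  34.]
to go mm [  -2.5   -0.4 -101.2] units [-0.06 -0.01 -2.53] turn deg -0.0
[[-0.079  0.994 -0.076]
 [ 0.072 -0.071 -0.995]
 [-0.994 -0.084 -0.066]]
[[324.36251058 200.71550069]]
```

View pics/w14.png

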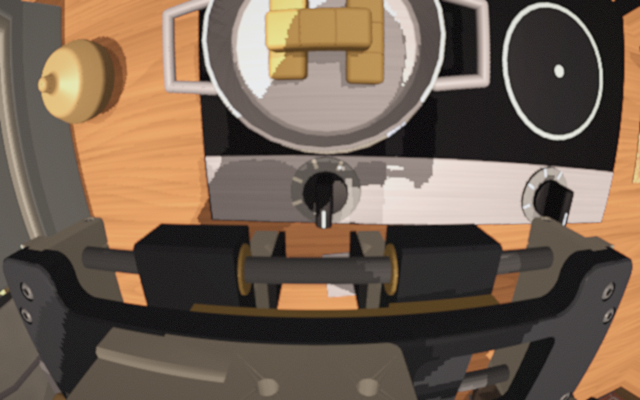

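View pics/p2.png

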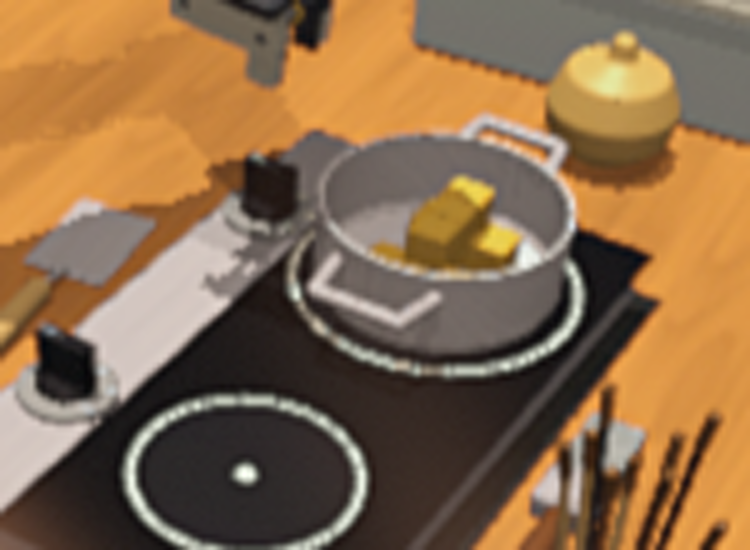

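View pics/p3.png

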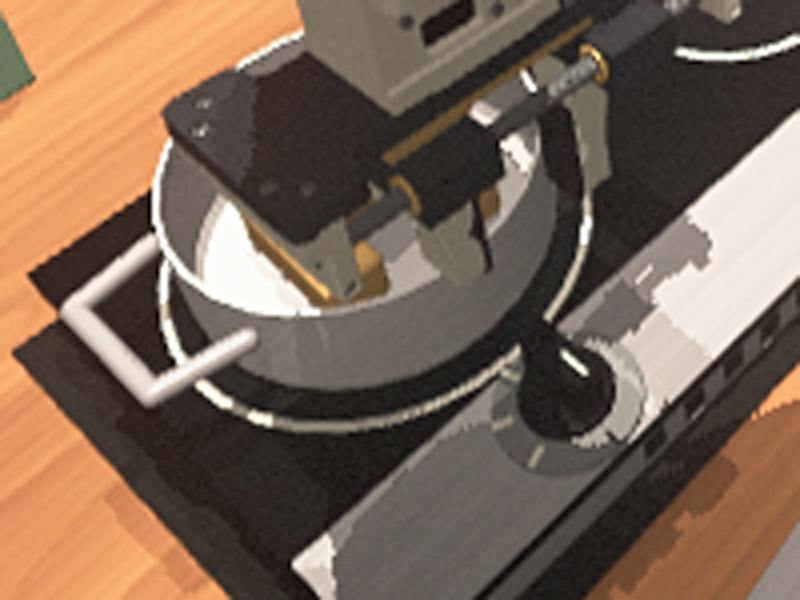

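```bash
python3 -m handwheel '[[[-0.06,0,-0.5,0],[0,0,-0.7,0],[0,0,-0.5,0],[0,0,-0.3,0],[0,0,0,0]]]' 40 5; python3 -c "
from ov import *
togo(.4363,.3704,.076,-94.4)"
```

```text
time_s: 42.15
tcp_pos: [0.4334, 0.3673, 0.0877]
eef_rot: [-123.1, 83.8, 142.5]
contact_force: [0.4, -0.8, 0.0]
gripper_width: 0.0399
t42.1 tcp [433.4 367.3  87.7] jaw-94.5 F [ 0.4 -0.8  0. ] w39.9 j [ 56.  19. -19.  -8. -52.  35.]
to go mm [  2.9   3.1 -11.7] units [ 0.07  0.08 -0.29] turn deg 0.1
```

```bash
python3 -m handwheel '[[[0.05,0.1,-0.15,0],[0,0,-0.12,0],[0,0,0,0]]]' 40 5; python3 -c "
from ov import *
togo(.4353,.3713,.076,-94.4)";  python3 -m handwheel '[[[0,0,0,0],[0,0,0,0],[0,0,0,0],[0,0,0,0],[0,0,0,0],[0,0,0,0]]]' 0 5; python3 -c "
from ov import *
rep()"
```

```text
time_s: 42.45
tcp_pos: [0.4362, 0.3721, 0.077]
eef_rot: [-123.5, 83.9, 142.1]
contact_force: [0.4, 0.1, 0.4]
gripper_width: 0.0395
t42.5 tcp [436.2 372.1  77. ] jaw-94.5 F [0.4 0.1 0.4] w39.5 j [ 56.  20. -19.  -8. -51.  35.]
to go mm [-0.9 -0.8 -1. ] units [-0.02 -0.02 -0.02] turn deg 0.1
time_s: 43.05
tcp_pos: [0.4367, 0.372, 0.0786]
eef_rot: [-124.4, 83.9, 141.2]
contact_force: [-0.3, 0.4, -2.9]
gripper_width: 0.0149
t43.0 tcp [436.7 372.   78.6] jaw-94.5 F [-0.3  0.4 -2.9] w14.9 j [ 56.  20. -19.  -8. -51.  35.]
```

```bash
python3 -m handwheel '[[[0,0,0,-0.6],[0,0,0,-1],[0,0,0,-1],[0,0,0,-1],[0,0,0,-1],[0,0,0,-1],[0,0,0,0]]]'; python3 -c "
from ov import *
togo(.436,.371,.077,-163.2)"
```

```text
time_s: 43.75
tcp_pos: [0.4359, 0.369, 0.0786]
eef_rot: [-121.8, 84.0, 114.8]
contact_force: [1.0, 0.3, -2.5]
gripper_width: 0.0146
t43.8 tcp [435.9 369.   78.6] jaw-123.5 F [ 1.   0.3 -2.5] w14.6 j [ 56.  18. -22.  -7. -47.   5.]
to go mm [ 0.1  2.  -1.6] units [ 0.    0.05 -0.04] turn deg -39.7
```

```bash
python3 -m handwheel '[[[0,0.03,0,-0.8],[0,0,0,-1],[0,0,0,-1],[0,0,0,-1],[0,0,0,-1],[0,0,0,-1],[0,0,0,-1],[0,0,0,0]]]'; python3 -c "
from ov import *
togo(.436,.371,.077,-163.2)"
```

```text
time_s: 44.55
tcp_pos: [0.4334, 0.3666, 0.0786]
eef_rot: [-118.3, 84.4, 84.3]
contact_force: [0.7, -0.7, -1.5]
gripper_width: 0.0143
t44.5 tcp [433.4 366.6  78.6] jaw-157.5 F [ 0.7 -0.7 -1.5] w14.3 j [ 58.  17. -26.  -4. -43. -33.]
to go mm [ 2.6  4.4 -1.6] units [ 0.07  0.11 -0.04] turn deg -5.7
```

```bash
python3 -m handwheel '[[[0.05,0.08,0,-0.6],[0,0,0,-0.5],[0,0,0,0]]]'; python3 -c "
from ov import *
togo(.436,.371,.077,-163.2)
cal=vision.get_calibration('wrist')
w=vision.capture('wrist');cv2.imwrite('pics/w15.png',w)
d=vision.capture('side'); crop(d,100,240,200,150,4,'pics/p4.png')"
```

```text
time_s: 44.85
tcp_pos: [0.4327, 0.3671, 0.0778]
eef_rot: [-115.9, 84.7, 81.7]
contact_force: [1.0, -0.3, -1.3]
gripper_width: 0.0144
t44.9 tcp [432.7 367.1  77.8] jaw-162.5 F [ 1.  -0.3 -1.3] w14.4 j [ 59.  17. -26.  -3. -43. -39.]
to go mm [ 3.3  3.9 -0.8] units [ 0.08  0.1  -0.02] turn deg -0.7
```

View pics/p4.png

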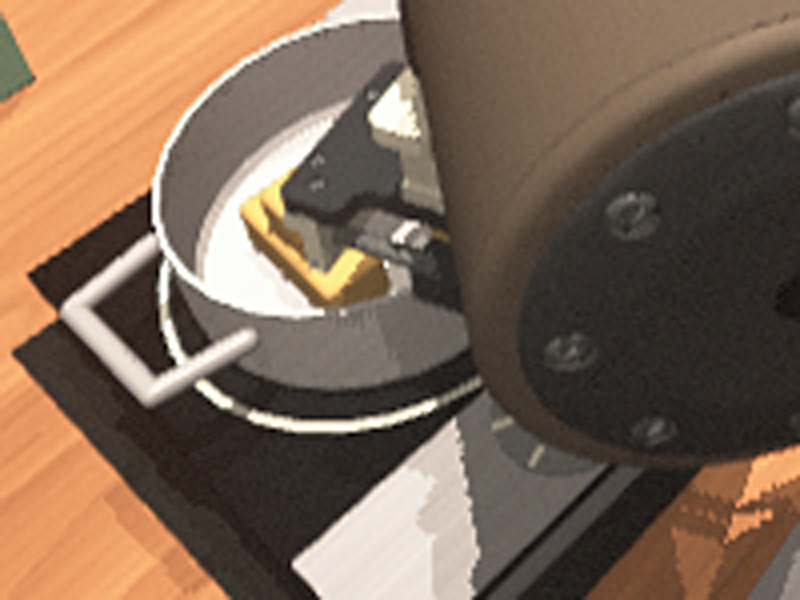

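View pics/w15.png

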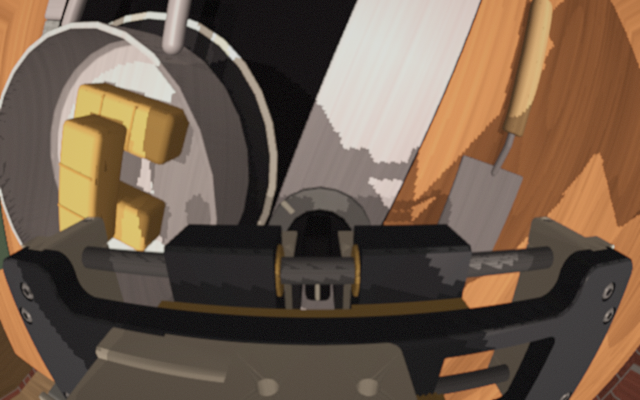

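```bash
python3 -m handwheel '[[[0,0,0,0],[0,0,0,0],[0,0,0,0]]]' 26;  python3 -m handwheel '[[[0,0,0.3,0],[0,0,0.6,0],[0,0,0.8,0],[0,0,0.9,0],[0,0,0.9,0],[0,-0.5,0.5,0],[0,-0.9,0,0],[0,-0.9,0,0]]]'; python3 -c "
from ov import *
togo(.436,.371,.077,-163.2)
cal=vision.get_calibration('wrist')
w=vision.capture('wrist');cv2.imwrite('pics/w16.png',w)
s=vision.capture('scene'); crop(s,280,90,150,110,5,'pics/p5.png')
d=vision.capture('side'); crop(d,100,240,200,150,4,'pics/p6.png')"
```

```text
time_s: 45.25
tcp_pos: [0.4338, 0.3681, 0.0782]
eef_rot: [-116.7, 84.6, 81.2]
contact_force: [0.8, 0.8, -0.2]
gripper_width: 0.0254
time_s: 46.05
tcp_pos: [0.4346, 0.2757, 0.2512]
eef_rot: [-119.7, 84.5, 78.6]
contact_force: [0.8, -0.3, -0.0]
gripper_width: 0.026
t46.0 tcp [434.6 275.7 251.2] jaw-161.8 F [ 0.8 -0.3 -0. ] w26.0 j [ 52.   2. -19.  -3. -64. -33.]
to go mm [   1.4   95.3 -174.2] units [ 0.03  2.38 -4.35] turn deg -1.4
```

View pics/w16.png

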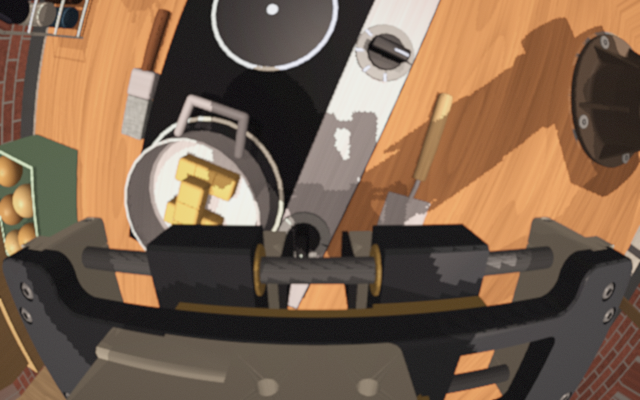

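View pics/p5.png

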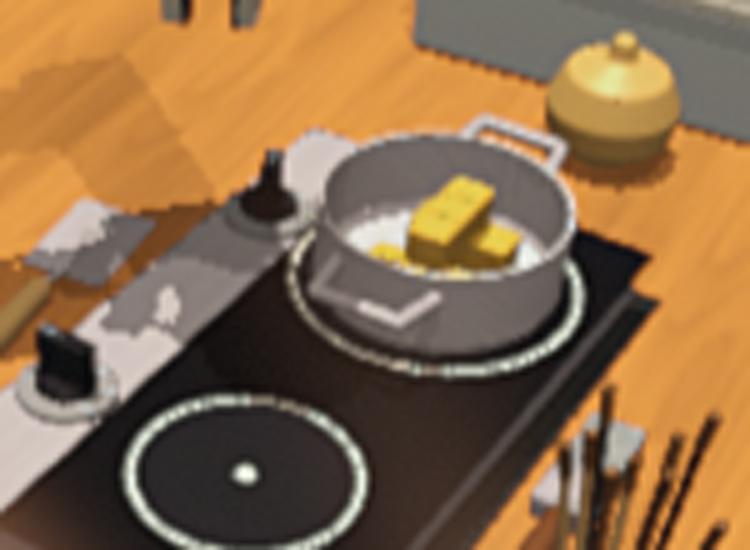

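View pics/p6.png

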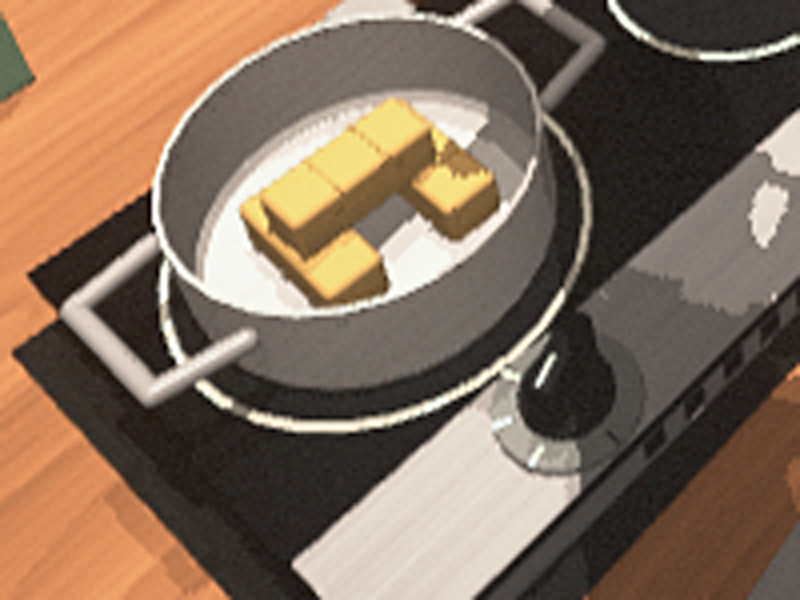

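```bash
python3 -m handwheel '[[[0,1,0,0],[0,1,0,0],[0,1,0,0],[0,1,0,0],[0,0,0,0]]]'; python3 -c "
from ov import *
rep()
cal=vision.get_calibration('wrist')
w=vision.capture('wrist');cv2.imwrite('pics/w17.png',w)
crop(w,150,60,260,170,3,'pics/p7.png')
c=np.array([.4363,.3704])
for nm,z in(('top',.096),('disc',.056)):
  for a in (0,1.2,2.0,2.8,3.6):
    t=np.radians(180-4.4)-a; P=[*(c+ (.018 if nm=='top' else .03)*np.array([np.cos(t),np.sin(t)])),z]
    print(nm,a,((proj('wrist',P,cal)[0]-[150,60])*3).round(0),proj('side',P)[0].round(1))
  print(((proj('wrist',[*c,z],cal)[0]-[150,60])*3).round(0))
"
```

```text
time_s: 46.7
tcp_pos: [0.435, 0.442, 0.2551]
eef_rot: [-121.4, 84.2, 76.7]
contact_force: [-1.5, 0.5, 0.1]
gripper_width: 0.0256
t46.7 tcp [435.  442.  255.1] jaw-162.1 F [-1.5  0.5  0.1] w25.6 j [ 63.  11.  -8.  -2. -65. -44.]
top 0 [640. 159.] [243.9 330.2]
top 1.2 [588. 191.] [231.4 333.2]
top 2.0 [549. 173.] [226. 328.]
top 2.8 [535. 134.] [227.2 320.4]
top 3.6 [554.  96.] [234.  315.1]
[590. 137.]
disc 0 [659. 164.] [251.4 347.2]
disc 1.2 [583. 211.] [231.2 352.3]
disc 2.0 [526. 185.] [222.6 343.5]
disc 2.8 [505. 127.] [224.6 331. ]
disc 3.6 [532.  71.] [235.4 322.4]
[586. 132.]
```

View pics/p7.png

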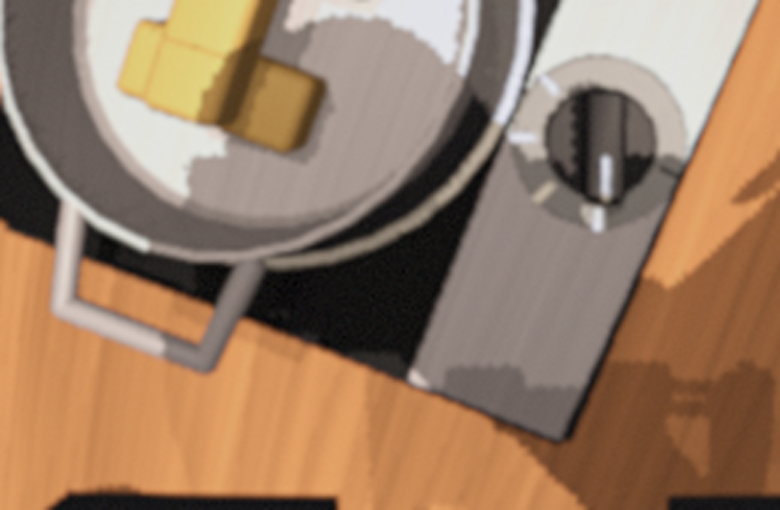

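```bash
python3 -c "
from ov import *
w=cv2.imread('pics/w17.png');g=cv2.cvtColor(w,cv2.COLOR_BGR2GRAY)
print(g[108:134,340:362])
crop(w,315,70,70,70,10,'pics/p8.png')
cal=vision.get_calibration('wrist')
# back-project
"
```

```text
[[ 71  49  34  28  22  29  46  64  74  80  85  90  93  94  92  90  77  58
   65  91 102 103]
 [ 82  64  42  29  22  29  46  65  77  82  87  90  91  93  91  88  75  57
   64  90 101 100]
 [ 88  69  44  28  23  28  47  67  76  82  89  97  98  92  91  87  77  56
   61  87  91  89]
 [ 79  59  39  27  19  27  47  64  77  85 109 130 129 108  93  87  76  56
   54  71  68  59]
 [ 70  45  31  27  23  30  46  65  77  97 141 177 173 143 103  85  74  55
   39  46  41  35]
 [ 68  45  30  26  19  31  47  67  78 102 166 207 203 165 113  85  71  50
   32  29  31  29]
 [ 77  54  37  24  22  30  49  67  76 101 169 214 210 172 117  85  69  53
   35  27  28  28]
 [ 84  69  45  24  18  31  50  68  74  98 167 213 209 171 115  82  71  51
   32  31  28  31]
 [ 83  67  43  24  16  33  51  70  77 101 167 212 209 172 118  82  71  50
   35  28  31  32]
 [ 71  53  38  26  19  28  50  69  79 103 167 211 210 172 116  83  69  50
   33  28  28  29]
 [ 48  37  33  25  22  30  53  70  79 100 165 209 205 165 113  81  66  49
   30  28  27  30]
 [ 34  31  28  23  18  33  54  71  79 100 164 206 200 159 108  79  65  50
   
[... 618 characters left out ...]
3 130 128  96  55  39  46  59
   86 103 110 110]
 [111 112 110 112 110  97  80  67  57  56  67  87  86  62  37  33  48  71
   93 107 111 110]
 [110 110 111 126 143 144 135 124 120 115 101  79  67  58  56  58  67  82
  101 109 109 108]
 [110 111 113 135 166 173 166 166 175 179 155 115  83  77  78  79  81  92
  102 109 110 108]
 [110 109 113 138 170 178 176 186 205 212 188 139  96  84  85  91  94 102
  106 108 108 108]
 [110 109 110 132 163 175 178 191 212 219 196 146 104  89  95 100 103 106
  108 108 107 108]
 [106 107 108 119 146 168 181 195 213 220 197 150 111 100 103 106 108 107
  108 107 108 111]
 [109 108 108 110 130 161 179 197 215 221 198 153 117 104 106 106 107 107
  109 109 114 118]]
```

View pics/p8.png

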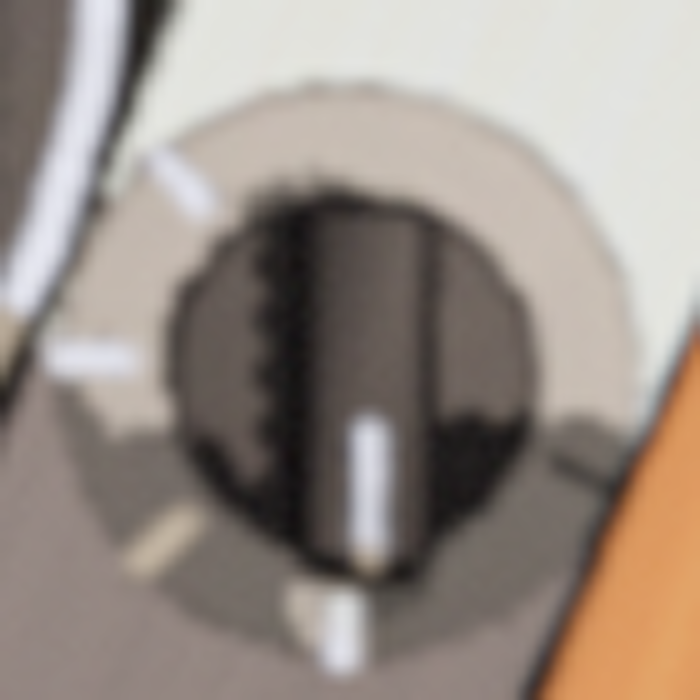

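```bash
python3 -c "
from ov import *
cal=vision.get_calibration('wrist')
a=onz('wrist',(351.4,112),.096,cal);b=onz('wrist',(351.45,125),.096,cal)
P=np.degrees(np.arctan2(*(b-a)[[1,0]])); print('pointer',P)
f=lambda u,v:(315-.5+(u+.5)/10,70-.5+(v+.5)/10)
for z in(.054,.058):
  c=onz('wrist',f(347,372),z,cal); print(c)
  for nm,u in [('off',(585,472)),('1',(342,630)),('2',(165,540)),('3',(95,358)),('4',(180,180))]:
    q=onz('wrist',f(*u),z,cal)-c; t=np.degrees(np.arctan2(q[1],q[0])); print(nm,round(t,1),round(np.hypot(*q[:2]),4), 'pointer short by', round((P-t+180)%360-180,1))
"
```

```text
pointer 109.27698213356129
[0.43060174 0.37022026 0.054     ]
off 176.7 0.0292 pointer short by -67.4
1 107.9 0.0295 pointer short by 1.4
2 61.9 0.0281 pointer short by 47.3
3 15.6 0.0282 pointer short by 93.7
4 -30.8 0.0286 pointer short by 140.0
[0.43085326 0.37008086 0.058     ]
off 176.7 0.0288 pointer short by -67.4
1 107.9 0.0292 pointer short by 1.4
2 61.9 0.0278 pointer short by 47.3
3 15.6 0.0279 pointer short by 93.7
4 -30.8 0.0282 pointer short by 140.0
```

The dial's pointer reads 67.4° from its off line and lies within 1.4° of the first mark. Now to close the lid.

```bash
python3 -m handwheel '[[[0.3,-0.8,0.4,-0.5],[0.3,-1,0.4,-0.5],[0.3,-1,0.3,-0.5],[0.3,-1,0,-0.5],[0.3,-1,0,-0.5],[0.1,-1,0,-0.5],[0,-1,0,0],[0,-1,0,0]]]' 30; python3 -m handwheel '[[[0,-1,0,0],[0,-1,0,0],[0,-1,0,0],[0,-1,0,0],[0,-1,0,0],[0,-1,0,0],[0,-1,0,0],[0.1,-1,0,0]]]'; python3 -c "
from h import *
togo(.664,-.269,.30,-177.8);print(st()['R'].round(3))"
```

```text
time_s: 47.55
tcp_pos: [0.4975, 0.1201, 0.3013]
eef_rot: [-122.0, 84.4, 61.0]
contact_force: [1.2, -0.3, -1.0]
gripper_width: 0.0299
time_s: 48.35
tcp_pos: [0.4957, -0.2149, 0.3069]
eef_rot: [-125.5, 84.1, 57.6]
contact_force: [1.0, 1.3, 0.4]
gripper_width: 0.0303
t48.4 tcp [ 495.7 -214.9  306.9] jaw-177.1 F [1.  1.3 0.4] w30.3 j [ -7.   5.  -7.  -5. -75.  11.]
to go mm [168.3 -54.1  -6.9] units [ 4.21 -1.35 -0.17] turn deg -0.7
[[ 0.055  0.055 -0.997]
 [ 0.087 -0.995 -0.05 ]
 [-0.995 -0.084 -0.06 ]]
```

```bash
python3 -m handwheel '[[[0.6,-0.5,0,-0.15],[0.8,-0.5,0,0],[0.8,-0.3,0,0],[0.8,0,0,0],[0.7,0,-0.2,0],[0.4,0,-0.2,0],[0.1,0,0,0],[0,0,0,0]]]' 22; python3 -c "
from h import *
togo(.667,-.269,.26,-177.8);print(st()['R'].round(3))
cal=vision.get_calibration('wrist')
w=vision.capture('wrist');cv2.imwrite('pics/w18.png',w)
d=vision.capture('side');crop(d,250,30,260,200,3,'pics/q1.png')
a=.038;R=np.array([[np.cos(a),-np.sin(a),0],[np.sin(a),np.cos(a),0],[0,0,1]])
H=np.array([.5878,-.27,.0625])
for t in (1.7,1.8):
  for y in (-.055,.055): print(t,y,(R@[-.13*np.cos(t)+.043*np.sin(t),y,.13*np.sin(t)+.043*np.cos(t)]+H).round(4),proj('wrist',R@[-.13*np.cos(t)+.043*np.sin(t),y,.13*np.sin(t)+.043*np.cos(t)]+H,cal).round(0))
"
```

```text
time_s: 49.15
tcp_pos: [0.6644, -0.2775, 0.2916]
eef_rot: [-125.5, 84.2, 56.3]
contact_force: [-0.9, -0.1, 0.8]
gripper_width: 0.0221
t49.1 tcp [ 664.4 -277.5  291.6] jaw-178.4 F [-0.9 -0.1  0.8] w22.1 j [-10.  23.  14.  -5. -79.  13.]
to go mm [  2.6   8.5 -31.6] units [ 0.07  0.21 -0.79] turn deg 0.6
[[ 0.056  0.032 -0.998]
 [ 0.084 -0.996 -0.027]
 [-0.995 -0.083 -0.059]]
1.7 -0.055 [ 0.6492 -0.3227  0.1859] [[344. 138.]]
1.7 0.055 [ 0.6451 -0.2128  0.1859] [[342. 254.]]
1.8 -0.055 [ 0.6612 -0.3222  0.1793] [[330. 137.]]
1.8 0.055 [ 0.6571 -0.2123  0.1793] [[329. 251.]]
```

View pics/w18.png

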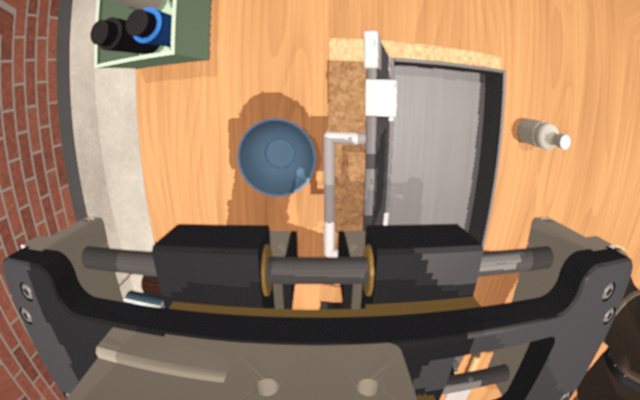

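View pics/q1.png

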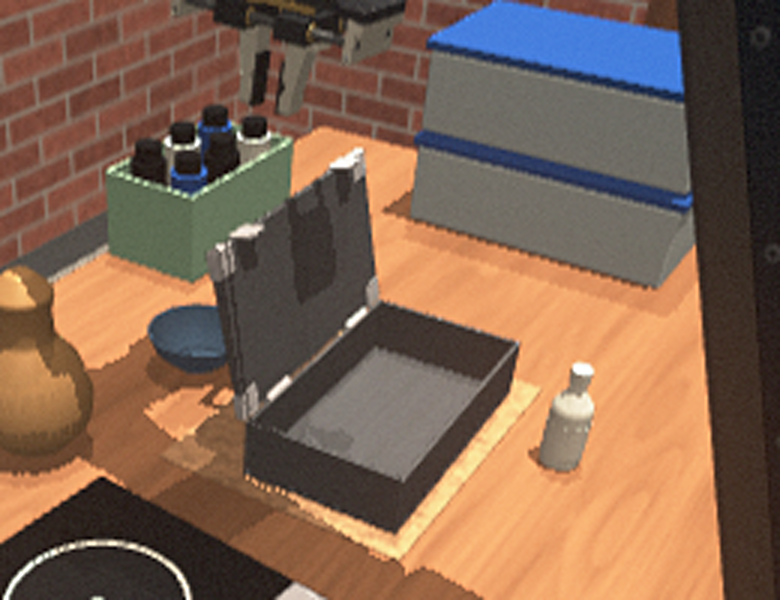

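```bash
python3 -m handwheel '[[[-0.05,0.24,-0.3,0.1],[0,0,-0.5,0],[0,0,-0.5,0],[0,0,-0.4,0],[0,0,0,0]]]' 18; python3 -c "
from h import *
togo(.6615,-.268,.168,-177.8)"
```

```text
time_s: 49.75
tcp_pos: [0.6581, -0.2677, 0.2301]
eef_rot: [-130.7, 83.9, 51.6]
contact_force: [-0.3, 0.5, -0.9]
gripper_width: 0.018
t49.8 tcp [ 658.1 -267.7  230.1] jaw-177.9 F [-0.3  0.5 -0.9] w18.0 j [ -9.  23.   7.  -6. -71.  13.]
to go mm [  3.4  -0.3 -62.1] units [ 0.09 -0.01 -1.55] turn deg 0.1
```

```bash
python3 -m handwheel '[[[0.1,0,-0.2,0],[0.02,0,-0.4,0],[0.02,0,-0.3,0],[0,0,0,0]]]'; python3 -c "
from h import *
togo(.6615,-.268,.168,-177.8)"
```

```text
time_s: 50.15
tcp_pos: [0.6641, -0.2682, 0.1959]
eef_rot: [-133.4, 83.8, 48.8]
contact_force: [0.4, -1.3, -0.0]
gripper_width: 0.0183
t50.1 tcp [ 664.1 -268.2  195.9] jaw-177.9 F [ 0.4 -1.3 -0. ] w18.3 j [ -9.  24.   5.  -6. -67.  14.]
to go mm [ -2.6   0.2 -27.9] units [-0.06  0.01 -0.7 ] turn deg 0.1
```

```bash
python3 -m handwheel '[[[-0.07,0,-0.1,0],[0,0,-0.2,0],[0,0,0,0]]]'; python3 -c "
from h import *
togo(.6615,-.268,.168,-177.8)"; python3 -m handwheel '[[[0,0,-0.2,0],[0,0,-0.15,0],[0,0,0,0]]]'; python3 -c "
from h import *
togo(.6615,-.268,.168,-177.8)"
```

```text
time_s: 50.45
tcp_pos: [0.6617, -0.2684, 0.1833]
eef_rot: [-134.0, 83.8, 48.3]
contact_force: [0.3, 0.0, -0.4]
gripper_width: 0.0179
t50.5 tcp [ 661.7 -268.4  183.3] jaw-177.9 F [ 0.3  0.  -0.4] w17.9 j [ -9.  25.   3.  -6. -65.  14.]
to go mm [ -0.2   0.4 -15.3] units [-0.    0.01 -0.38] turn deg 0.1
time_s: 50.75
tcp_pos: [0.664, -0.269, 0.176]
eef_rot: [-138.1, 83.7, 44.3]
contact_force: [-7.4, -1.2, -2.6]
gripper_width: 0.0179
t50.8 tcp [ 664. -269.  176.] jaw-177.7 F [-7.4 -1.2 -2.6] w17.9 j [ -9.  25.   3.  -6. -64.  14.]
to go mm [-2.5  1.  -8. ] units [-0.06  0.02 -0.2 ] turn deg -0.1
```

```bash
python3 -m handwheel '[[[-0.08,0,0,0],[0,0,0,0]]]'; python3 -c "
from h import *
togo(.66,-.268,.168,-177.8)"; python3 -m handwheel '[[[0,0,-0.2,0],[-0.03,0,-0.05,0],[0,0,0,0]]]'; python3 -c "
from h import *
togo(.66,-.268,.168,-177.8);print(st()['R'].round(3))"
```

```text
time_s: 50.95
tcp_pos: [0.6607, -0.2692, 0.1773]
eef_rot: [-138.9, 83.7, 43.7]
contact_force: [-1.1, -1.0, -1.1]
gripper_width: 0.0183
t51.0 tcp [ 660.7 -269.2  177.3] jaw-177.7 F [-1.1 -1.  -1.1] w18.3 j [ -9.  24.   2.  -6. -64.  14.]
to go mm [-0.7  1.2 -9.3] units [-0.02  0.03 -0.23] turn deg -0.1
time_s: 51.25
tcp_pos: [0.6621, -0.2694, 0.1761]
eef_rot: [-143.3, 83.5, 39.5]
contact_force: [-5.5, -1.9, 0.3]
gripper_width: 0.018
t51.2 tcp [ 662.1 -269.4  176.1] jaw-177.4 F [-5.5 -1.9  0.3] w18.0 j [ -9.  24.   2.  -5. -63.  14.]
to go mm [-2.1  1.4 -8.1] units [-0.05  0.03 -0.2 ] turn deg -0.4
[[ 0.087  0.051 -0.995]
 [ 0.072 -0.996 -0.045]
 [-0.994 -0.067 -0.09 ]]
```

```bash
python3 -c "
from h import *
s=vision.capture('scene');crop(s,200,200,160,120,5,'pics/q2.png')
d=vision.capture('side');crop(d,290,50,120,90,6.5,'pics/q3.png')"
```

```text
(no output)
```

View pics/q2.png

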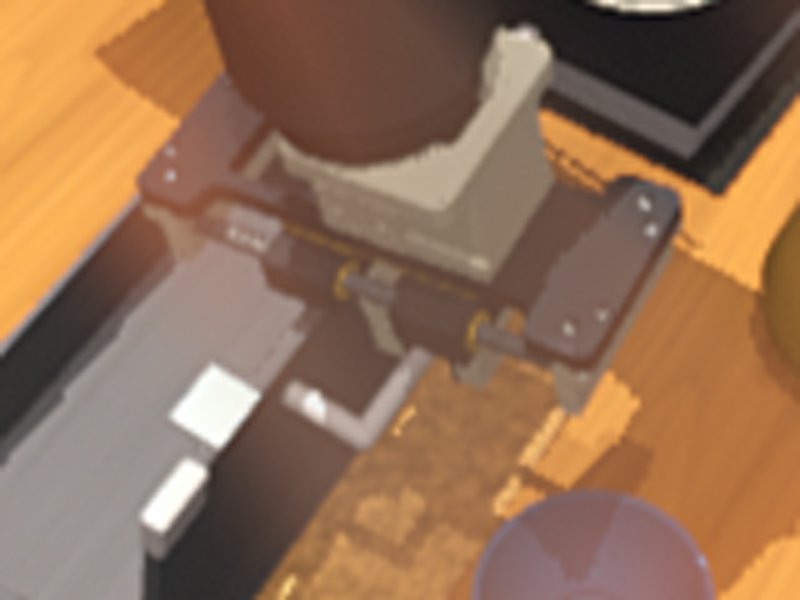

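View pics/q3.png

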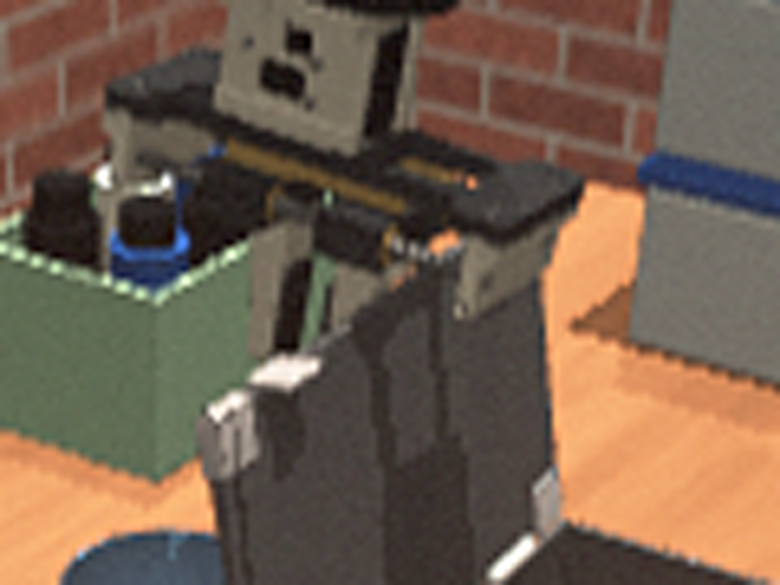

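```bash
python3 -m handwheel '[[[-0.03,0,0,0],[0,0,0,0],[0,0,0,0],[0,0,0,0]]]' 0 25; python3 -c "
from h import *
rep();print(st()['R'].round(3))"
```

```text
time_s: 51.75
tcp_pos: [0.6586, -0.2696, 0.1752]
eef_rot: [-141.4, 83.7, 41.3]
contact_force: [-2.7, 1.2, 4.6]
gripper_width: 0.0088
t51.8 tcp [ 658.6 -269.6  175.2] jaw-177.4 F [-2.7  1.2  4.6] w8.8 j [ -9.  24.   1.  -5. -63.  14.]
[[ 0.082  0.05  -0.995]
 [ 0.072 -0.996 -0.045]
 [-0.994 -0.068 -0.085]]
```

```bash
python3 -m handwheel '[[[-0.25,-0.01,0.14,0],[-0.25,-0.01,0.12,0],[-0.12,0,0.04,0],[0,0,0,0]]]'; python3 -c "
from h import *
rep();print(st()['R'].round(3))
d=vision.capture('side');crop(d,290,50,150,110,5,'pics/q4.png')"
```

```text
time_s: 52.15
tcp_pos: [0.6342, -0.2705, 0.187]
eef_rot: [-142.9, 83.5, 39.8]
contact_force: [-0.3, -0.1, -1.0]
gripper_width: 0.0093
t52.1 tcp [ 634.2 -270.5  187. ] jaw-177.5 F [-0.3 -0.1 -1. ] w9.3 j [-10.  22.  -1.  -5. -63.  15.]
[[ 0.086  0.05  -0.995]
 [ 0.072 -0.996 -0.044]
 [-0.994 -0.068 -0.09 ]]
```

View pics/q4.png

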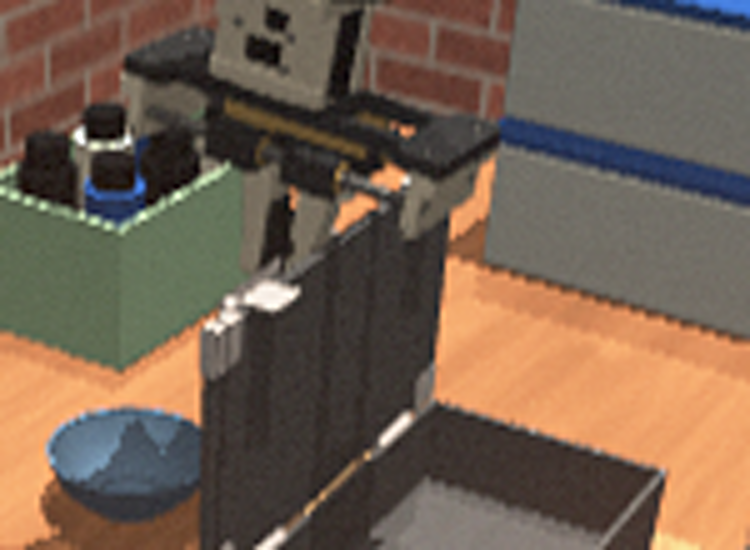

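```bash
python3 -m handwheel '[[[0,0,0,0],[0,0,-0.1,0],[0,0,-0.12,0],[0,0,0,0]]]' 13; python3 -c "
from h import *
rep()";python3 -m handwheel '[[[0,0,0,0],[0,0,0,0],[0,0,0,0]]]' 0 30; python3 -c "
from h import *
rep()"
```

```text
time_s: 52.6
tcp_pos: [0.634, -0.2702, 0.177]
eef_rot: [-142.3, 83.6, 40.4]
contact_force: [0.5, -0.3, -0.4]
gripper_width: 0.0129
t52.6 tcp [ 634.  -270.2  177. ] jaw-177.5 F [ 0.5 -0.3 -0.4] w12.9 j [-10.  22.  -2.  -6. -62.  15.]
time_s: 52.9
tcp_pos: [0.6343, -0.2702, 0.1767]
eef_rot: [-142.2, 83.6, 40.5]
contact_force: [0.1, 0.4, 1.0]
gripper_width: 0.0089
t52.9 tcp [ 634.3 -270.2  176.7] jaw-177.5 F [0.1 0.4 1. ] w8.9 j [-10.  22.  -2.  -6. -62.  15.]
```

```bash
sed -i 's/x0,z0=.459,.0912/x0,z0=.4573,.0911/' lid.py; python3 lid.py 1.5 1.4 1.25 1.1 .95
```

```text
t52.9 tcp [ 634.3 -270.2  176.7] jaw-177.5 F [0.1 0.4 1. ] w8.9 j [-10.  22.  -2.  -6. -62.  15.]
theta 1.603 dr mm 0.0
1.5 row -0.34 -0.01 0.1
1.4 row -0.34 -0.01 0.07
1.25 row -0.51 -0.02 0.04
1.1 row -0.51 -0.02 -0.04
0.95 row -0.5 -0.02 -0.12
```

```bash
python3 -m handwheel '[[[-0.34,-0.01,0.1,0],[-0.34,-0.01,0.07,0],[-0.5,-0.02,0.04,0]]]'; python3 lid.py 1.1 .95 .8 .65
```

```text
time_s: 53.2
tcp_pos: [0.5883, -0.2719, 0.1851]
eef_rot: [-143.6, 83.5, 39.2]
contact_force: [1.8, -1.8, -6.7]
gripper_width: 0.0092
t53.2 tcp [ 588.3 -271.9  185.1] jaw-177.4 F [ 1.8 -1.8 -6.7] w9.2 j [-11.  18.  -6.  -6. -61.  16.]
theta 1.259 dr mm 0.1
1.1 row -0.54 -0.02 -0.04
0.95 row -0.5 -0.02 -0.12
0.8 row -0.48 -0.02 -0.19
0.65 row -0.44 -0.02 -0.26
```

```bash
python3 -m handwheel '[[[-0.54,-0.02,-0.04,0],[-0.5,-0.02,-0.12,0],[-0.48,-0.02,-0.19,0]]]'; python3 lid.py .7 .55 .4 .25 .12 .03
```

```text
time_s: 53.5
tcp_pos: [0.5248, -0.2743, 0.1709]
eef_rot: [-145.1, 83.3, 37.7]
contact_force: [11.4, -4.9, -19.7]
gripper_width: 0.009
t53.5 tcp [ 524.8 -274.3  170.9] jaw-177.5 F [ 11.4  -4.9 -19.7] w9.0 j [-12.  14. -14.  -6. -58.  18.]
theta 0.781 dr mm 0.8
0.7 row -0.23 -0.01 -0.15
0.55 row -0.42 -0.02 -0.3
0.4 row -0.37 -0.01 -0.36
0.25 row -0.31 -0.01 -0.41
0.12 row -0.21 -0.01 -0.39
0.03 row -0.12 -0.0 -0.28
```

```bash
python3 -m handwheel '[[[-0.19,-0.01,-0.22,0],[-0.38,-0.02,-0.32,0],[0,0,0,0]]]'; python3 lid.py .55 .4 .25 .12 .03
```

```text
time_s: 53.8
tcp_pos: [0.496, -0.2754, 0.15]
eef_rot: [-144.8, 83.3, 37.8]
contact_force: [9.0, -1.8, -11.3]
gripper_width: 0.0088
t53.8 tcp [ 496.  -275.4  150. ] jaw-177.6 F [  9.   -1.8 -11.3] w8.8 j [-13.  13. -19.  -6. -54.  19.]
theta 0.521 dr mm -0.1
0.55 row 0.07 0.0 0.07
0.4 row -0.37 -0.01 -0.36
0.25 row -0.31 -0.01 -0.41
0.12 row -0.21 -0.01 -0.39
0.03 row -0.12 -0.0 -0.28
```

```bash
python3 -m handwheel '[[[-0.26,-0.01,-0.36,0],[-0.28,-0.01,-0.42,0],[0,0,0,0]]]'; python3 lid.py .25 .12 .05 0
```

```text
time_s: 54.1
tcp_pos: [0.4722, -0.2762, 0.1198]
eef_rot: [-145.4, 83.2, 37.3]
contact_force: [6.9, 1.0, -4.5]
gripper_width: 0.009
t54.1 tcp [ 472.2 -276.2  119.8] jaw-177.6 F [ 6.9  1.  -4.5] w9.0 j [-14.  13. -23.  -7. -50.  21.]
theta 0.238 dr mm -1.4
0.25 row -0.01 -0.0 0.05
0.12 row -0.21 -0.01 -0.39
0.05 row -0.09 -0.0 -0.22
0.0 row -0.06 -0.0 -0.16
```

```bash
python3 -m handwheel '[[[-0.1,0,-0.33,0],[-0.06,0,-0.2,0],[0,0,-0.1,0],[0,0,0,0]]]'; python3 lid.py .05 0
```

```text
time_s: 54.5
tcp_pos: [0.4609, -0.2764, 0.0947]
eef_rot: [-143.1, 83.5, 39.5]
contact_force: [2.1, 0.2, -1.5]
gripper_width: 0.0087
t54.5 tcp [ 460.9 -276.4   94.7] jaw-177.6 F [ 2.1  0.2 -1.5] w8.7 j [-14.  14. -25.  -7. -47.  21.]
theta 0.033 dr mm -2.2
0.05 row -0.03 -0.0 0.07
0.0 row -0.06 -0.0 -0.16
```

```bash
python3 -m handwheel '[[[-0.03,0,-0.1,0],[0,0,-0.05,0],[0,0,0,0]]]'; python3 -c "
from h import *
rep()"; python3 -m handwheel '[[[0,0,0,0],[0,0,0,0],[0,0,0,0]]]' 24;  python3 -c "
from h import *
rep()"
```

```text
time_s: 54.8
tcp_pos: [0.4606, -0.2765, 0.0932]
eef_rot: [-144.2, 83.5, 38.5]
contact_force: [0.2, -1.5, -2.6]
gripper_width: 0.009
t54.8 tcp [ 460.6 -276.5   93.2] jaw-177.5 F [ 0.2 -1.5 -2.6] w9.0 j [-14.  14. -26.  -7. -47.  22.]
time_s: 55.1
tcp_pos: [0.4615, -0.2762, 0.0937]
eef_rot: [-144.7, 83.4, 38.0]
contact_force: [-0.2, -1.0, 0.3]
gripper_width: 0.0229
t55.1 tcp [ 461.5 -276.2   93.7] jaw-177.4 F [-0.2 -1.   0.3] w22.9 j [-14.  14. -25.  -7. -47.  22.]
```

Lift clear and check everything.

```bash
python3 -m handwheel '[[[0,0,0.3,0],[0,0,0.6,0],[0,0,0.8,0],[0,0,0.9,0],[0,0,0.9,0],[0,0,0.5,0],[0,0.8,0,0],[0,0.8,0,0]]]'; python3 -c "
from ov import *
rep()
s=vision.capture('scene');cv2.imwrite('pics/z1.png',s)
d=vision.capture('side');cv2.imwrite('pics/z2.png',d)"
```

```text
time_s: 55.9
tcp_pos: [0.4607, -0.2135, 0.2653]
eef_rot: [-145.6, 83.5, 36.9]
contact_force: [0.5, 0.1, -0.2]
gripper_width: 0.0236
t55.9 tcp [ 460.7 -213.5  265.3] jaw-177.7 F [ 0.5  0.1 -0.2] w23.6 j [ -6.   1. -17.  -5. -67.  10.]
```

View pics/z1.png

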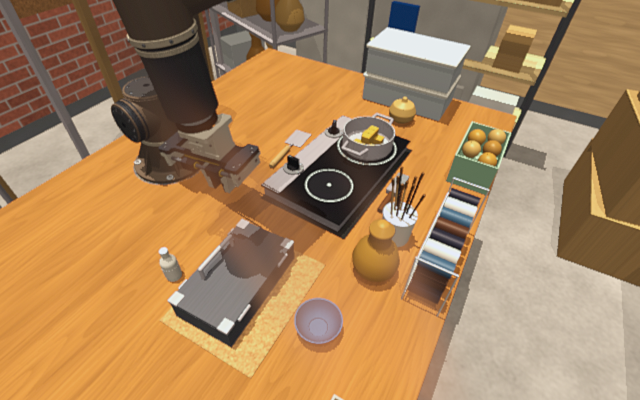

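View pics/z2.png

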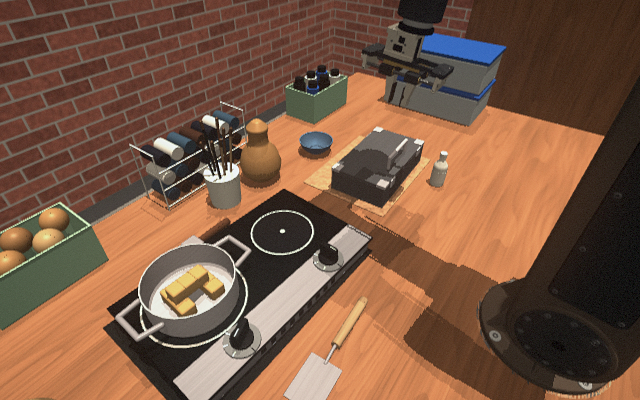

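The case is shut, with the lid corners at the same pixels as at the start. Last check of the pot's centring.

```bash
python3 -c "
from ov import *
s=cv2.imread('pics/z1.png');d=cv2.imread('pics/z2.png')
overlay(s,'scene',[(.5675,.359,.117,.085,(0,255,0)),(.5675,.359,.052,.1,(255,255,0))],310,90,110,90,6,'pics/y1.png')
overlay(d,'side',[(.5642,.3618,.117,.085,(0,255,0)),(.5642,.3618,.052,.1,(255,255,0))],100,220,165,140,4.5,'pics/y2.png')"
```

```text
(no output)
```

View pics/y1.png

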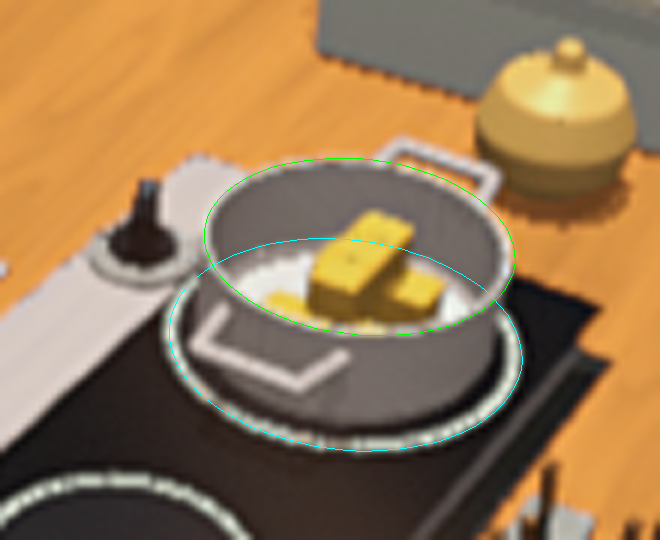

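View pics/y2.png

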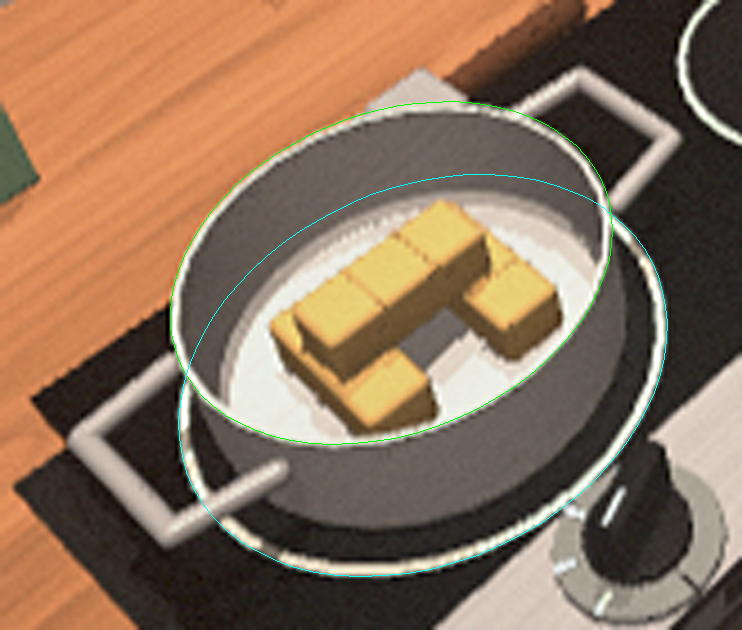

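```bash
python3 -c "
from plant import close_job
print(close_job())"
```

```text
the job is handed in; nothing more can be done
None
```

The job is handed in. The steps, in the order asked:

- **Wax:** I swung the lid back to its stop and loaded all three bars into the pot where it stood; the fourth slot was empty.
- **Pot:** I pulled it along the glass by its handle with the fingers loose around the bar. A light push on its wall then brought it onto the large (left) ring.
- **Dial:** I turned the left dial clockwise to its first mark and left the right dial off.
- **Case:** I lowered the lid by its handle until it was shut, then moved the arm clear. Job time was about 56 s of the 210 s allowed.

**Last checks:**
- **Pot position:** In both fixed cameras its rim matches the ring-centred outline to within 1–2 mm, with all three bars inside.
- **Dial reading:** The left pointer measured 67.4° (1.18 rad against 1.2), about 1.4° short of the mark. The right dial looks unmoved.
- **Lid and bench:** The lid looks back in its starting place by eye, and the other things look untouched.

**What disagreed:**
- **Cameras:** The two fixed cameras differ by about 3–4 mm in absolute position, so I compared the pot and ring within each camera separately.
- **Tool tilt:** The tool drifted up to about 7° off vertical during the run. When I went to shut the lid, the fingers touched the handle bar at about 7 N and would go no lower, so I took hold of it again with the lid partly lowered. The highest force I read while lowering it was about 23 N.

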